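# Hang the washed baskets on the drying stand and start it

## Robot

A 7-joint arm with a two-finger parallel gripper is mounted at the origin on a cart in front of the work surface, level with it; the furniture and walls round the work are solid. World frame = base frame: x ahead of the robot, y to its left, z up, the work surface at z = 0. Lengths are in mm, angles in rad, forces in N, time in s.
With the tool pointing down it reaches from about 400 to 850 mm from the base axis. Payload 10.4 kg.
Tool frame: the origin (TCP) lies at the very end of the fingers, on their centre line; the grasp point (between the pads) lies 19 mm behind it; z points along the fingers, x is the direction in which the jaws open and shut, and the axes are right-handed (so a half turn about z gives the same grasp; the last joint's range is limited). The gripper opens to 85 mm and grips with 20 to 120 N. Pads are 22 mm wide; open, the fingers measure 114 mm over their backs; the gripper's body (76 mm by 85 mm) begins 54 mm behind the grasp point. The pads swing forward as they close: fully open they stand 13 mm farther back than shut.
Start: joints at [-1.314, 0.332, -0.065, 1.46, 0.022, 1.35, -0.088], TCP at [172.588, 600.72, 231.338] pointing down, gripper open.
Joint ranges: [-2.6, 2.6], [-0.5, 2.12], [-1.47, 1.34], [0.16, 2.42], [-1.27, 4.41], [0.06, 2.06], [-2.6, 2.6]. Speed limits (rad/s): [2.22, 2.22, 2.79, 2.79, 3.14, 3.14, 3.14].

## Interface

Orientations are given as a 3x3 rotation matrix whose columns are the frame's x, y, z axes.
In Python, from bench import manip gives the robot as it stands.
- The arm moves only by the tool drive_tool, never from a script. Its argument "motion" is a list of rows, each an object with "rotation": the turn, a rotation vector about the tool's x, y, z in degrees, a list of three; "xyz": the shift along the tool's x, y, z in m, a list of three; "grip": the finger opening in m, from 0 to 0.0854. A call has 1 to 10 rows; each row is the pose to reach, as a shift and turn from the pose commanded when the call began, along the tool's axes at that moment; what a row does not reach only later rows make up. A row lasts 1/10 s, in which the tool goes at most 50 mm and 8.59 degrees, less where a joint would pass 70% of its speed; a pose out of reach is approached as far as the arm can. A call with a gripper value outside its range is refused whole. The fingers move at their own pace and stop on an object; "force" is the grip in N (left out, the last holds). Time passes only in rows, so rows that repeat a pose let the fingers close. It gives the time, the measured TCP pose, the force and the opening at its end, in the units of the state.
- manip.sense(): the state, without advancing time (a new reading comes with each control period).
- manip.grab_frame(name): name is "side" or "top"; returns a dict with "image" (420x560x3 uint8, blue, green, red), "mtx" (3x3 intrinsics, pixels), "rvec" (rotation vector, rad) and "tvec" (3), from world to camera coordinates, as OpenCV has them. Camera axes: x right, y down, z forward; pixel columns grow to the right and rows downward; lengths in mm; the calibration is good to about 2 mm. A picture is of the moment at which its call begins. There is no depth.
- manip.job_done(): hands the job in, once; it reports no verdict.
The state is a dict: "t": time; "q": joint angles; "qd": joint speeds; "joint_efforts": joint torques, N m; "position": TCP position; "tcp_rot": TCP orientation; "force": force on the tool from outside, world axes, zero at the start; "ft_torque": the same for the moment, N m; "gripper_width": finger opening in mm.
Only numpy, scipy, OpenCV 4.12 (cv2) and the standard library are available. Lean on these libraries where they do the work, as an engineer would, in place of code of your own. Each camera call takes 0.05 s, during which the arm holds its last target.

## Task

The washed draining baskets go on the drying stand: first pull the red pause knob up until it clicks out, then hang every basket there is on the one hook by the hole in its back plate, largest first and each smaller one nested inside the one before, back plates pushed up to the column. With all of them hung and let go, turn the dial to the green mark, and last of all push the red knob back down, fully home; leave the other things on the worktop alone.

Things in the scene. Friction and masses are not known exactly. Their poses are not given: they have to be found in the camera images.
- blue_grip (a point): Centre of the blue grip block (36 wide, 18 tall, 9 thick) on top of the back plate of the largest basket, 103 mm above its underside. Axes are the basket's: x from the low front to the back plate, z up. The grip is flush with the plate's front and stands 5 mm out behind it. Hold it by its upper 15 mm with the fingertips, closing along x.
- blue_hole (a point): Centre of that basket's hanging hole: a window 18 wide, 22 tall right through the 4 mm back plate, 2.5 mm to -x of the blue grip's centre and 28 mm below it, 75 mm above the underside. Same axes.
- basket_blue: The largest basket, perforated light metal, blue grip, open top: 92 wide (y), 76 deep (x), side walls 46 tall and 3 thick, front lip 15 tall, floor 3; the back plate at its +x end rises to the grip, 112 mm high in all. It stands free on its floor; origin under the middle of the floor. May be absent.
- green_grip (a point): Centre of the green grip block (36 wide, 18 tall, 9 thick) on top of the back plate of the second largest basket, 109 mm above its underside. Axes are the basket's: x from the low front to the back plate, z up. The grip is flush with the plate's front and stands 5 mm out behind it. Hold it by its upper 15 mm with the fingertips, closing along x.
- green_hole (a point): Centre of that basket's hanging hole: a window 18 wide, 22 tall right through the 4 mm back plate, 2.5 mm to -x of the green grip's centre and 48 mm below it, 61 mm above the underside. Same axes.
- basket_green: The second largest basket, perforated light metal, green grip, open top: 78 wide (y), 66 deep (x), side walls 40 tall and 3 thick, front lip 15 tall, floor 3; the back plate at its +x end rises to the grip, 118 mm high in all. It stands free on its floor; origin under the middle of the floor. May be absent.
- yellow_grip (a point): Centre of the yellow grip block (36 wide, 18 tall, 9 thick) on top of the back plate of the third largest basket, 115 mm above its underside. Axes are the basket's: x from the low front to the back plate, z up. The grip is flush with the plate's front and stands 5 mm out behind it. Hold it by its upper 15 mm with the fingertips, closing along x.
- yellow_hole (a point): Centre of that basket's hanging hole: a window 18 wide, 22 tall right through the 4 mm back plate, 2.5 mm to -x of the yellow grip's centre and 68 mm below it, 47 mm above the underside. Same axes.
- basket_yellow: The third largest basket, perforated light metal, yellow grip, open top: 64 wide (y), 56 deep (x), side walls 34 tall and 3 thick, front lip 15 tall, floor 3; the back plate at its +x end rises to the grip, 124 mm high in all. It stands free on its floor; origin under the middle of the floor. May be absent.
- red_grip (a point): Centre of the red grip block (36 wide, 18 tall, 9 thick) on top of the back plate of the smallest basket, 121 mm above its underside. Axes are the basket's: x from the low front to the back plate, z up. The grip is flush with the plate's front and stands 5 mm out behind it. Hold it by its upper 15 mm with the fingertips, closing along x.
- red_hole (a point): Centre of that basket's hanging hole: a window 18 wide, 22 tall right through the 4 mm back plate, 2.5 mm to -x of the red grip's centre and 88 mm below it, 33 mm above the underside. Same axes.
- basket_red: The smallest basket, perforated light metal, red grip, open top: 50 wide (y), 46 deep (x), side walls 28 tall and 3 thick, front lip 15 tall, floor 3; the back plate at its +x end rises to the grip, 130 mm high in all. It stands free on its floor; origin under the middle of the floor. May be absent.
- hook_root (a point): Where the axis of the fixed stand's hook meets the front of its white column (50 wide, top 7.5 mm above the axis), 125 mm above the worktop; a base 16 mm tall lies below. Axes: x from the hook's tip to the column, z up. The hook is a level steel bar 7 mm thick, 44 mm long to -x; its last 4 mm turn up, to 9.5 mm above the axis.
- hook_tip (a point): Tip of the hook, on the level axis. A hung basket's hole centre is 7.5 mm below the axis; its plate lies on the column or on the plate before (4 mm apart), its grip 2 mm above the top of the next larger basket's grip. Baskets nest with 4 mm to spare each side; a larger one cannot go on in front of a smaller.
- pause_knob (a joint): Red round push-pull knob, m: 0 is pushed in (home), 0.014 is pulled out, straight up, to its detent. It snaps to the nearer end once past half-way; under 10 N either way.
- knob_grip (a point): Centre of the red knob's head (28 mm diameter, 19-23 mm tall; top 11 mm above this point), on top of the white console left of the hook; moves with the knob. Console top is 55 mm above the worktop.
- dial (a joint): Black selector dial on the console's top, vertical axis, rad, growing counter-clockwise seen from above. Four detents at -1.2, -0.4, 0.4 and 1.2, each with a round mark on the console; it clicks to the nearest (about 0.1 N m). At 0 the white pointer looks along the stand's +x. The big green mark is at 0.4; the small black ones are the others.
- dial_grip (a point): On the dial's axis, in the middle of its grip bar (42 long, 12 wide, 20 tall; top 10 mm above this point, the disc under the bar 10 mm below). Site x is along the bar to the pointer; it turns with the dial.
- salt_shaker: Bystander: small salt shaker, 44 x 44 x 90 mm, origin under its middle; leave it alone.
- tumbler: Bystander: clear glass tumbler, 81 x 81 x 93 mm, origin under its middle; leave it alone.
- pepper_mill: Bystander: wooden pepper mill, 58 x 58 x 170 mm, origin under its middle; leave it alone.
- teaspoon: Bystander: steel teaspoon, 137 x 28 x 13 mm, origin under its middle; leave it alone.
Not all that is in view belongs to the job. Leave any pink look-alike of the basket_red alone.

How it is judged (in metres and radians):
On the way, in this order (a step that is already met when the one before it is completed fails the run):
1. the red knob is pulled out to its detent (value of joint pause_knob above 0.011 m), for 0.2 s.
2. the largest basket (blue grip) hangs on the hook, pushed back and let go (x of blue_hole in the frame of hook_root between -0.016 and 0.004 m and y of blue_hole in the frame of hook_root between -0.009 and 0.009 m and z of blue_hole in the frame of hook_root between -0.013 and -0.003 m and angle between blue_hole's own z axis and vertical below 0.2 rad and angle between the x axis of blue_hole and the x axis of hook_root, either way round below 0.2 rad and contact force between the fingers and basket_blue below 0.1 N and linear speed of basket_blue below 0.03 m/s), for 0.2 s.
3. the second largest basket (green grip) hangs on the hook, pushed back and let go (x of green_hole in the frame of hook_root between -0.022 and 0.004 m and y of green_hole in the frame of hook_root between -0.009 and 0.009 m and z of green_hole in the frame of hook_root between -0.013 and -0.003 m and angle between green_hole's own z axis and vertical below 0.2 rad and angle between the x axis of green_hole and the x axis of hook_root, either way round below 0.2 rad and contact force between the fingers and basket_green below 0.1 N and linear speed of basket_green below 0.03 m/s), for 0.2 s.
4. the third largest basket (yellow grip) hangs on the hook, pushed back and let go (x of yellow_hole in the frame of hook_root between -0.028 and 0.004 m and y of yellow_hole in the frame of hook_root between -0.009 and 0.009 m and z of yellow_hole in the frame of hook_root between -0.013 and -0.003 m and angle between yellow_hole's own z axis and vertical below 0.2 rad and angle between the x axis of yellow_hole and the x axis of hook_root, either way round below 0.2 rad and contact force between the fingers and basket_yellow below 0.1 N and linear speed of basket_yellow below 0.03 m/s), for 0.2 s.
5. the smallest basket (red grip) hangs on the hook, pushed back and let go (x of red_hole in the frame of hook_root between -0.034 and 0.004 m and y of red_hole in the frame of hook_root between -0.009 and 0.009 m and z of red_hole in the frame of hook_root between -0.013 and -0.003 m and angle between red_hole's own z axis and vertical below 0.2 rad and angle between the x axis of red_hole and the x axis of hook_root, either way round below 0.2 rad and contact force between the fingers and basket_red below 0.1 N and linear speed of basket_red below 0.03 m/s), for 0.2 s.
6. the dial stands at the green mark, the knob still out (value of joint dial between 0.2 and 0.6 rad and value of joint pause_knob above 0.011 m and velocity of joint dial between -0.1 and 0.1 rad/s), for 0.2 s.
7. the knob is pushed back in (value of joint pause_knob below 0.003 m), for 0.2 s.
At the end, for the whole second after the job is handed in: Every basket present hangs by its hole at rest, let go, square within 0.2 rad, hole 3-13 mm under the bar's axis and within 9 mm sideways, plate at most 16, 22, 28, 34 mm (largest to smallest) from the column; dial within 0.2 rad of the green mark; knob in within 3 mm (all of step 2 and all of step 3 and all of step 4 and all of step 5 and value of joint dial between 0.2 and 0.6 rad and value of joint pause_knob below 0.003 m); the robot touches nothing.
It fails at once if the salt shaker is moved or tipped (distance of salt_shaker from where it was at the start of the episode above 0.03 m or angle between salt_shaker's own z axis and vertical above 0.4 rad).
It fails at once if the tumbler is moved or tipped (distance of tumbler from where it was at the start of the episode above 0.03 m or angle between tumbler's own z axis and vertical above 0.4 rad).
It fails at once if the pepper mill is moved or tipped (distance of pepper_mill from where it was at the start of the episode above 0.03 m or angle between pepper_mill's own z axis and vertical above 0.4 rad).
It fails at once if the teaspoon is moved or tipped (distance of teaspoon from where it was at the start of the episode above 0.03 m or angle between teaspoon's own z axis and vertical above 0.4 rad).
Of basket_blue, basket_green, basket_yellow, basket_red only 3 to 4 are there at a start; the rules pass over those that are not, and their reading is None.
At some moment in a run one of basket_blue, basket_green may be knocked a few centimetres aside while the robot is not near it.
It also fails if it takes over 210 s, if anything falls off the work surface, if the arm or the gripper's body presses on something with over 40 N, if the wrist force passes 120 N, or if a joint passes its speed limit or range.

## Working session

There is one attempt and no reset: what is moved stays moved. The work goes in short steps, Python scripts to look and compute and a tool call to move; the robot and the scene stay as the last step left them, time stands still between calls to the robot, and variables do not carry over. Pictures are saved under pics/ and viewed, and the job is handed in when it is done.

Besides the shell and the picture viewer there is one more tool, called after "Request:" by a JSON object that holds its "name" and its "arguments", one argument or row to a line. drive_tool: Moves the arm, as the interface text tells. Its arguments: {"type":"object","properties":{"motion":{"type":"array","items":{"type":"object","properties":{"rotation":{"type":"array","items":{"type":"number"}},"xyz":{"type":"array","items":{"type":"number"}},"grip":{"type":"number"}}}},"force":{"type":"number"}},"required":["motion"]}

```bash
ls; mkdir -p pics
python3 - <<'E'
from bench import manip
import cv2
s=manip.sense()
print({k:s[k] for k in s})
for n in('side','top'):
    f=manip.grab_frame(n); cv2.imwrite(f'pics/{n}0.png',f['image']); print(n,f['mtx'],f['rvec'],f['tvec'])
E
```

```text
pics
{'t': 0.0, 'q': array([-1.31358927,  0.33285386, -0.06473096,  1.46095351,  0.02161544,
        1.34989973, -0.08849931]), 'qd': array([ 0.00039573,  0.00012492,  0.00185419, -0.00109367,  0.0001514 ,
        0.00022907,  0.00081458]), 'joint_efforts': array([ 3.28507194e-04, -6.25438643e+01,  4.92035353e-02, -3.91597331e+01,
        1.61131821e-02,  9.73400369e-03,  2.86181915e-06]), 'position': array([172.49385863, 600.32880594, 230.52144541]), 'tcp_rot': array([[ 2.76117514e-01,  9.61123829e-01, -3.22084258e-04],
       [ 9.61122839e-01, -2.76117693e-01, -1.38100460e-03],
       [-1.41624959e-03,  7.17570209e-05, -9.99998995e-01]]), 'force': array([-0.10917247, -0.2356283 , -0.64039824]), 'ft_torque': array([-0.01836887, -0.01318184, -0.00447217]), 'gripper_width': 85.55924392711154}
side [[515.00889885   0.         283.32268915]
 [  0.         515.00889885 208.96633597]
 [  0.           0.           1.        ]] [ 2.30888005 -1.16995384  0.36187422] [-317.32933744  404.29217253 1424.77683242]
top [[481.38238881   0.         293.36711139]
 [  0.         481.38238881 201.83886603]
 [  0.           0.           1.        ]] [ 2.09511624 -2.1471262   0.21014586] [ -11.79902948  554.60174316 1358.26855361]
```

View pics/side0.png

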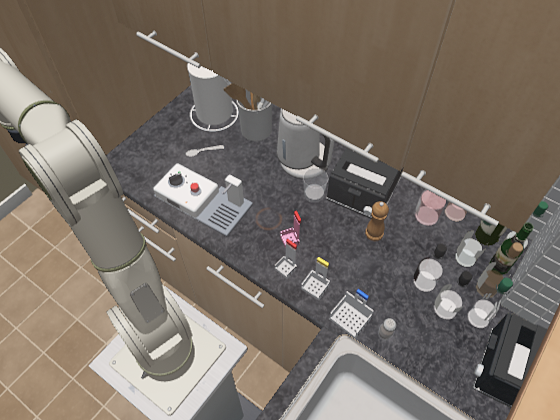

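View pics/top0.png

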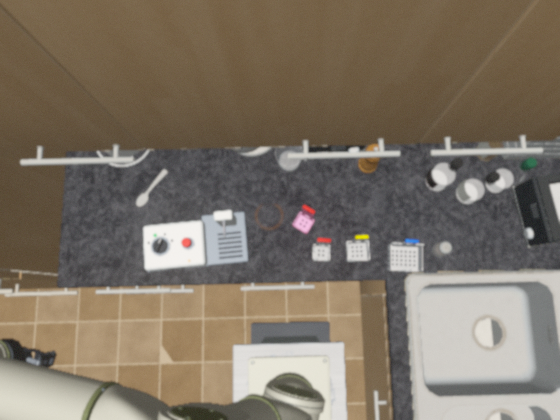

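The side and top views show blue (side ~352,312), yellow (~317,283) and red (~287,265) baskets. There is no green one. The pink look-alike is at side ~(290,236), and the stand and console are at side ~(200,200). I'll zoom in next.

```bash
cat > h.py <<'E'
import numpy as np, cv2
from bench import manip
def P(f):
    R,_=cv2.Rodrigues(np.array(f['rvec'],float)); return R,np.array(f['tvec'],float).ravel(),np.array(f['mtx'])
def ray(f,uv):
    R,t,K=P(f); d=R.T@np.linalg.solve(K,[uv[0],uv[1],1.]); return -R.T@t,d/np.linalg.norm(d)
def onz(f,uv,z):
    c,d=ray(f,uv); return c+d*(z-c[2])/d[2]
def tri(fa,ua,fb,ub):
    c1,d1=ray(fa,ua);c2,d2=ray(fb,ub)
    A=np.stack([d1,-d2],1); s=np.linalg.lstsq(A,c2-c1,rcond=None)[0]
    p,q=c1+s[0]*d1,c2+s[1]*d2
    return (p+q)/2,np.linalg.norm(p-q)
def proj(f,X):
    return cv2.projectPoints(np.array(X,float).reshape(-1,3),np.array(f['rvec'],float),np.array(f['tvec'],float),f['mtx'],None)[0].reshape(-1,2)
def masks(im):
    h=cv2.cvtColor(im,cv2.COLOR_BGR2HSV)
    r=lambda a,b:cv2.inRange(h,a,b)
    return {'red':r((0,170,90),(6,255,255))|r((174,170,90),(180,255,255)),'yellow':r((22,150,120),(34,255,255)),'blue':r((104,150,90),(122,255,255)),'green':r((45,130,60),(85,255,255))}
def blobs(f,mn=8):
    o={}
    for k,m in masks(f['image']).items():
        n,l,s,c=cv2.connectedComponentsWithStats(m)
        o[k]=[(s[i,4],c[i].round(2).tolist(),s[i,:4].tolist()) for i in range(1,n) if s[i,4]>=mn]
    return o
def crop(f,x,y,w,h,k,name):
    im=f['image'][y:y+h,x:x+w]; cv2.imwrite('pics/'+name+'.png',cv2.resize(im,None,fx=k,fy=k,interpolation=cv2.INTER_CUBIC))
E
python3 - <<'E'
from h import *
S=manip.grab_frame('side');T=manip.grab_frame('top')
crop(S,150,150,130,95,6,'s1');crop(S,265,205,130,135,4.4,'s2');crop(T,135,190,130,90,6,'t1');crop(T,285,195,145,85,5.5,'t2')
for f in(S,T):
    for k,v in blobs(f).items(): print(k,v)
    c,d=ray(f,(280,210)); print(c,d)
print(manip.sense()['t'])
E
```

```text
red [(np.int32(23), [297.3, 216.35], [295, 211, 6, 10]), (np.int32(17), [290.71, 244.12], [287, 239, 9, 10])]
yellow []
blue [(np.int32(51), [362.16, 293.82], [357, 289, 11, 11])]
green []
[-188.90849019 -527.38158924 1407.23890404] [ 0.44836026  0.33379631 -0.82918822]
red [(np.int32(40), [308.18, 208.78], [303, 205, 11, 8]), (np.int32(27), [324.3, 239.7], [318, 239, 12, 3])]
yellow [(np.int32(53), [361.38, 236.53], [355, 235, 14, 4])]
blue [(np.int32(38), [411.18, 240.29], [405, 239, 13, 4])]
green [(np.int32(53), [529.7, 163.13], [525, 159, 10, 9])]
[ 282.26422275  -16.84485835 1439.67320377] [ 0.17648414  0.02210109 -0.98405533]
0.2
```

View pics/s1.png

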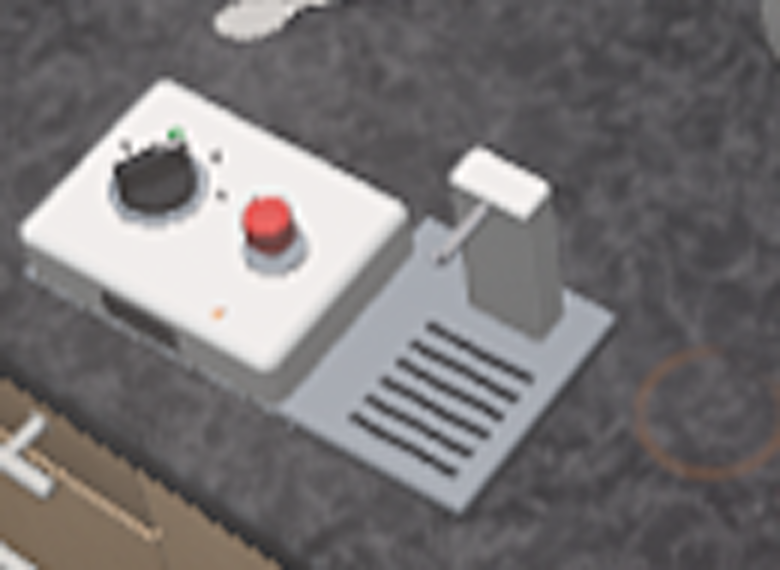

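View pics/s2.png

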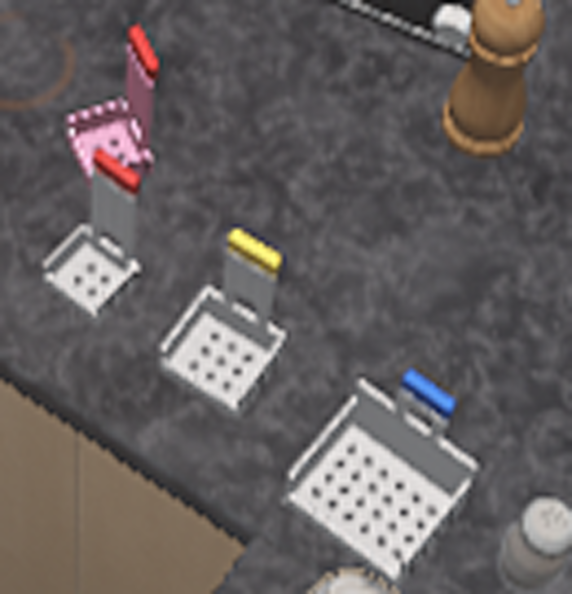

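View pics/t1.png

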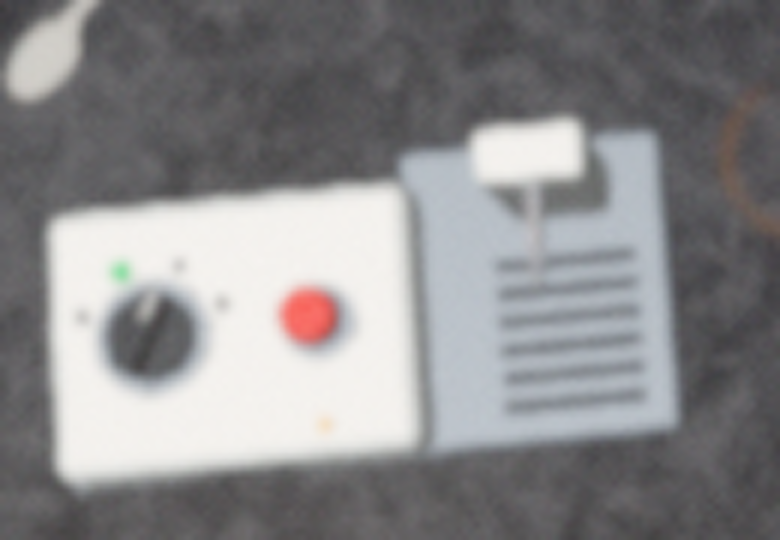

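View pics/t2.png

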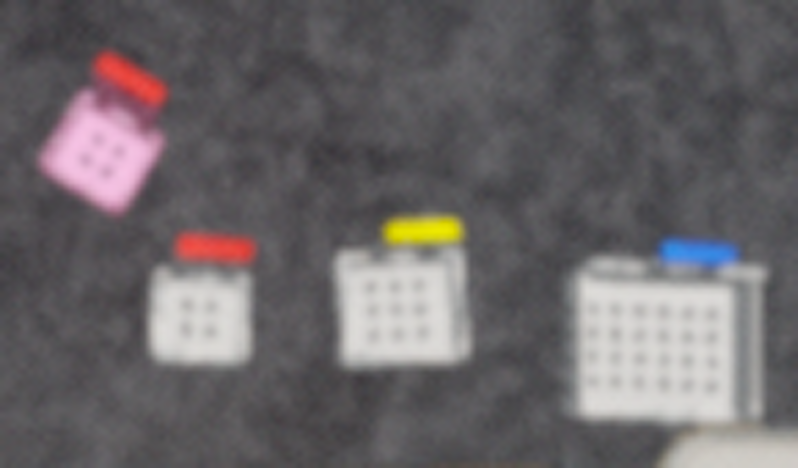

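The zoomed views are clear. The stand and console lie left of the robot, and the knob is at side ~(195,187) and top ~(187,243). The dial pointer looks nearest the black mark just right of green. Next I'll measure.

```bash
cat >> h.py <<'E'
def wc(f,box,fn,th=.25):
    x,y,w,h=box; im=f['image'][y:y+h,x:x+w].astype(float)
    b,g,r=im[...,0],im[...,1],im[...,2]
    W=fn(b,g,r)/255; W[W<th]=0
    yy,xx=np.mgrid[y:y+h,x:x+w]; s=W.sum()
    c=np.array([(W*xx).sum()/s,(W*yy).sum()/s]); 
    d=np.stack([(xx-c[0]).ravel(),(yy-c[1]).ravel()]); C=(W.ravel()*d)@d.T/s
    ev,V=np.linalg.eigh(C); return c,V[:,1],np.sqrt(ev)
RED=lambda b,g,r:r-np.maximum(b,g)
YEL=lambda b,g,r:np.minimum(r,g)-b
BLU=lambda b,g,r:b-np.maximum(r,g)
E
python3 - <<'E'
from h import *
S=manip.grab_frame('side');T=manip.grab_frame('top')
B={'blue':((350,283,24,22),(400,234,25,12),BLU,103),'yellow':((312,254,22,18),(350,230,25,11),YEL,115),'red':((283,236,19,15),(313,235,22,9),RED,121),'knob':((186,180,20,14),(178,235,18,16),RED,80)}
for k,(bs,bt,fn,z) in B.items():
    a,va,ea=wc(S,bs,fn);b,vb,eb=wc(T,bt,fn)
    X,e=tri(S,a,T,b)
    # direction on plane
    def ang(f,c,v):
        d=onz(f,c+5*v,z+9)-onz(f,c-5*v,z+9); return np.degrees(np.arctan2(d[1],d[0]))
    print(k,a.round(1),b.round(1),'tri',X.round(1),'err',e.round(1),'onz',onz(S,a,z).round(1),onz(T,b,z).round(1),'ang',ang(S,a,va),ang(T,b,vb),eb)
# column top in both, white top face polygons
for f,box in((S,(222,172,24,18)),(T,(208,207,28,16))):
    x,y,w,h=box; g=f['image'][y:y+h,x:x+w].min(2); print(g)
E
```

```text
blue [362.2 293.4] [411.7 240.5] tri [ 425.7 -350.3  108.2] err 1.5 onz [ 427.5 -349.1  103. ] [ 426.8 -352.1  103. ] ang 84.28521698115591 84.32807390823533 [0.97354565 3.51379011]
yellow [322.6 261. ] [361.6 236.5] tri [ 438.7 -209.8  120.8] err 1.3 onz [ 441. -208.  115.] [ 439.9 -211.2  115. ] ang 89.77721004964806 91.31125204911581 [1.15192044 3.74357417]
red [291.  242.8] [323.6 239.6] tri [ 432.3 -104.7  124.6] err 1.3 onz [ 433.5 -103.1  121. ] [ 433.2 -105.4  121. ] ang 86.00736977029497 82.79399619730002 [1.20823642 3.79159224]
knob [193.9 185.8] [185.9 242.1] tri [439.  281.2  85.2] err 2.2 onz [440.7 285.2  80. ] [440.4 281.7  80. ] ang 156.56913925811543 74.5247709521024 [2.1497525  2.20547896]
[[ 88  94  89  91  93  89  89  93  95 101 109 100  92  86  83  83  81  79
   78  77  79  83  87  92]
 [ 88  97  98  98  99  96  89  90  96 100 103  96  90  88  86  84  83  82
   81  81  79  82  84  86]
 [ 86  90  93  91  91  93  94 147 127  76  84  87  93  92  86  82  81  81
   83  83  83  84  85  86]
 [ 85  86  84  79  76 110 192 230 223 201 110  68  83  90  85  80  81  83
   83 
[... 2608 characters left out ...]
180 181 183 181 186 201 223 233 237 237 238 237 237 237 237 237 235 236
  234 235 235 233 226 202 151 114 112 138]
 [184 182 183 185 184 200 219 230 234 234 235 235 234 233 231 230 227 225
  223 223 222 219 213 189 145 110 109 124]
 [184 184 184 182 186 194 209 221 223 223 222 223 222 219 218 213 207 198
  192 190 190 187 181 160 128 110 107 120]
 [185 184 184 183 184 187 194 198 195 192 191 190 189 188 188 191 179 162
  152 145 143 142 137 125 113 106 106 118]
 [184 184 184 185 184 183 183 179 170 153 148 143 143 150 162 172 164 139
  122 116 117 113 115 117 110 106 107 116]
 [184 185 184 184 184 184 184 177 165 147 129 123 120 132 151 167 163 134
  114 114 114 111 110 109 110 106 105 114]]
```

```bash
cat >> h.py <<'E'
def rect(f,box,lo,hi,z,up=4):
    x,y,w,h=box; g=cv2.resize(f['image'][y:y+h,x:x+w].min(2),None,fx=up,fy=up,interpolation=cv2.INTER_CUBIC)
    m=cv2.inRange(g,lo,hi); cs,_=cv2.findContours(m,cv2.RETR_EXTERNAL,cv2.CHAIN_APPROX_NONE)
    c=max(cs,key=cv2.contourArea)[:,0].astype(float); uv=(c+.5)/up-.5+[x,y]
    W=np.array([onz(f,p,z)[:2] for p in uv]); r=cv2.minAreaRect(W.astype(np.float32))
    return r,cv2.boxPoints(r).round(1).tolist()
E
python3 - <<'E'
from h import *
S=manip.grab_frame('side');T=manip.grab_frame('top')
print('col S',rect(S,(222,172,24,18),200,255,132.5))
print('col T',rect(T,(208,207,28,16),210,255,132.5))
print('con S',rect(S,(150,160,70,56),200,255,55))
print('con T',rect(T,(138,215,72,62),205,255,55))
# dial dark
for f,box,n in((S,(160,165,34,30),'S'),(T,(142,228,36,36),'T')):
    x,y,w,h=box
    g=cv2.resize(f['image'][y:y+h,x:x+w],None,fx=20,fy=20,interpolation=cv2.INTER_CUBIC); cv2.imwrite(f'pics/d{n}.png',g)
gm=lambda b,g,r:g-np.maximum(b,r)
for f,box in((S,(172,165,14,12)),(T,(148,228,14,14))):
    c,_,_=wc(f,box,gm,.1); print('green',c,onz(f,c,55))
E
```

```text
col S (((504.46588134765625, 170.81741333007812), (24.755023956298828, 47.46967697143555), 4.105352401733398), [[490.3999938964844, 193.60000610351562], [493.79998779296875, 146.3000030517578], [518.5, 148.0], [515.0999755859375, 195.39999389648438]])
col T (((506.4477233886719, 172.1234588623047), (23.167007446289062, 48.55051803588867), 4.416527271270752), [[493.0, 195.39999389648438], [496.79998779296875, 147.0], [519.9000244140625, 148.8000030517578], [516.0999755859375, 197.1999969482422]])
con S (((433.6225891113281, 322.7598876953125), (126.95500183105469, 171.16651916503906), 4.32774543762207), [[363.8999938964844, 403.29998779296875], [376.79998779296875, 232.60000610351562], [503.3999938964844, 242.1999969482422], [490.5, 412.8999938964844]])
con T (((436.888427734375, 323.7785949707031), (125.73808288574219, 169.76394653320312), 4.2913103103637695), [[367.79998779296875, 403.70001220703125], [380.5, 234.39999389648438], [505.8999938964844, 243.8000030517578], [493.20001220703125, 413.1000061035156]])
green [178.79141104 171.80368098] [466.12185922 379.80811771  55.        ]
green [154.80456026 234.87947883] [466.38131244 377.51572631  55.        ]
```

View pics/dS.png

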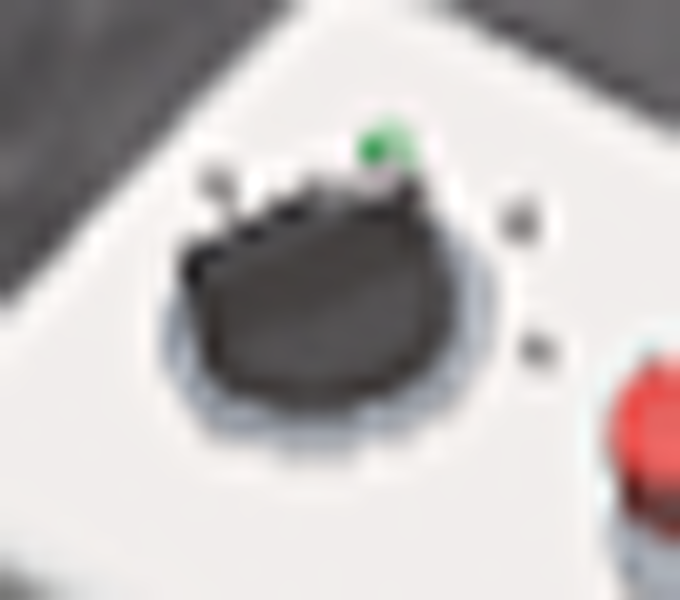

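View pics/dT.png

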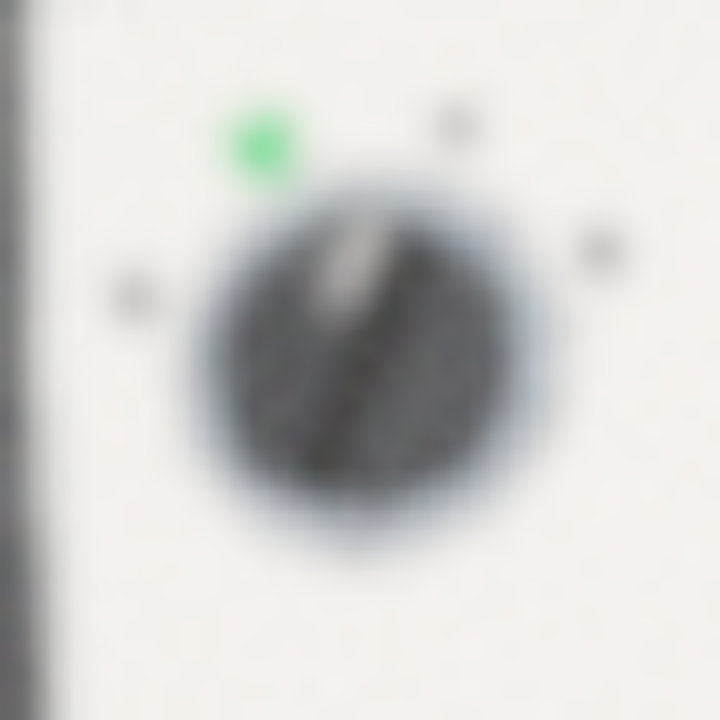

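Run:
```python
from h import *
S=manip.grab_frame('side');T=manip.grab_frame('top')
print('knobtop',tri(S,(194.2,185.3),T,(186.2,242.0)))
print('dial disc S/T', onz(S,(160+315/20-.5,165+300/20-.5),70),onz(T,(159.5,246.0),65),onz(T,(159.5,246.0),75))
print('tip proj',proj(S,[449.1,167.5,134]),proj(T,[449.1,167.5,134]), proj(S,[493,170.8,128]),proj(T,[493,170.8,128]))
# marks
print([onz(T,((u/20)+142-.5,(v/20)+228-.5),55)[:2].round(1).tolist() for u,v in((135,297),(262,147),(457,123),(601,251))])
print([onz(S,((u/20)+160-.5,(v/20)+165-.5),55)[:2].round(1).tolist() for u,v in((217,185),(388,148),(520,222),(538,350))])
print([onz(T,((u/20)+142-.5,(v/20)+228-.5),88)[:2].round(1).tolist() for u,v in((335,300),(375,215),(320,460))])
```

```text
knobtop (array([438.92798083, 279.55242719,  88.99890119]), np.float64(1.6817893204343233))
dial disc S/T [428.46595935 357.30253784  70.        ] [432.73532214 360.27609258  65.        ] [431.64072672 357.53274274  75.        ]
tip proj [[222.14330523 191.72688639]] [[223.61612766 235.67653797]] [[230.62963079 183.13203066]] [[222.77638864 220.13166073]]
[[445.2, 395.7], [466.5, 378.1], [469.3, 350.0], [450.2, 328.8]]
[[443.4, 396.8], [466.0, 379.2], [467.5, 351.0], [449.5, 330.7]]
[[440.2, 357.8], [452.1, 352.5], [417.7, 359.2]]
```

The three baskets are about 103–121 mm high at the grips, which agrees with the given sizes. The stand yaw is +4.3°, and the hook root is about (493,171,125). The knob is about (440,281) with its top at 90, and the dial is about (434,362) at -0.4. I'll go to the knob now.

```bash
cat >> h.py <<'E'
from scipy.spatial.transform import Rotation as Ro
def goto(x,y,z,yaw=None,roll=0):
    s=manip.sense(); R=s['tcp_rot']; p=s['position']
    if yaw is None: Rt=R
    else:
        c,sn=np.cos(np.radians(yaw)),np.sin(np.radians(yaw)); Rt=np.array([[c,sn,0],[sn,-c,0],[0,0,-1.]])
    d=R.T@(np.array([x,y,z])-p)/1000; rv=Ro.from_matrix(R.T@Rt).as_rotvec(degrees=True)
    print('t %.1f'%s['t'],'pos',p.round(1),'yaw %.1f'%np.degrees(np.arctan2(R[1,0],R[0,0])),'F',s['force'].round(1),'w %.1f'%s['gripper_width'],'| xyz',d.round(4).tolist(),'rot',rv.round(1).tolist())
E
python3 -c "
from h import *
goto(440,281,150,4.3)"
```

```text
t 0.5 pos [172.6 600.7 231.3] yaw 74.0 F [ 0.1 -0.8  0.4] w 85.2 | xyz [-0.2335, 0.3453, 0.0813] rot [-0.0, -0.0, 69.7]
```

Request:
{"name": "drive_tool", "arguments": {
  "motion": [
    {"xyz": [-0.2335, 0.3453, 0.05], "rotation": [0, 0, 69.7], "grip": 0.06},
    {"xyz": [-0.2335, 0.3453, 0.05], "rotation": [0, 0, 69.7], "grip": 0.06},
    {"xyz": [-0.2335, 0.3453, 0.05], "rotation": [0, 0, 69.7], "grip": 0.06},
    {"xyz": [-0.2335, 0.3453, 0.05], "rotation": [0, 0, 69.7], "grip": 0.06},
    {"xyz": [-0.2335, 0.3453, 0.05], "rotation": [0, 0, 69.7], "grip": 0.06},
    {"xyz": [-0.2335, 0.3453, 0.05], "rotation": [0, 0, 69.7], "grip": 0.06},
    {"xyz": [-0.2335, 0.3453, 0.05], "rotation": [0, 0, 69.7], "grip": 0.06},
    {"xyz": [-0.2335, 0.3453, 0.05], "rotation": [0, 0, 69.7], "grip": 0.06},
    {"xyz": [-0.2335, 0.3453, 0.05], "rotation": [0, 0, 69.7], "grip": 0.06},
    {"xyz": [-0.2335, 0.3453, 0.08], "rotation": [0, 0, 69.7], "grip": 0.06}
  ]
}}

```text
t: 1.5
position: [444.1, 279.1, 154.1]
tcp_rot: [[0.998, 0.069, 0.006], [0.069, -0.998, 0.004], [0.006, -0.003, -1.0]]
force: [0.1, 1.5, -0.4]
gripper_width: 59.9
```

Request:
{"name": "drive_tool", "arguments": {
  "motion": [
    {"xyz": [0, 0, 0]},
    {"xyz": [0, 0, 0]}
  ]
}}

```text
invalid input at $.motion[0]: expected keys rotation, xyz, grip
```

```bash
python3 -c "
from h import *
goto(440,281,66,4.3)"
```

```text
t 1.5 pos [444.1 279.1 154.1] yaw 4.0 F [ 0.1  1.5 -0.4] w 59.9 | xyz [-0.0044, -0.0019, 0.0881] rot [-0.2, -0.3, -0.3]
```

Request:
{"name": "drive_tool", "arguments": {
  "motion": [
    {"xyz": [0, 0, 0], "rotation": [0, 0, 0], "grip": 0.06},
    {"xyz": [0, 0, 0.03], "rotation": [0, 0, 0], "grip": 0.06},
    {"xyz": [0, 0, 0.05], "rotation": [0, 0, 0], "grip": 0.06},
    {"xyz": [0, 0, 0.065], "rotation": [0, 0, 0], "grip": 0.06},
    {"xyz": [0, 0, 0.075], "rotation": [0, 0, 0], "grip": 0.06},
    {"xyz": [0, 0, 0.083], "rotation": [0, 0, 0], "grip": 0.06},
    {"xyz": [0, 0, 0.083], "rotation": [0, 0, 0], "grip": 0.06}
  ]
}}

```text
t: 2.2
position: [439.5, 281.2, 68.0]
tcp_rot: [[0.997, 0.075, -0.001], [0.075, -0.997, -0.0], [-0.001, 0.0, -1.0]]
force: [-0.1, -0.3, 0.0]
gripper_width: 60.0
```

```bash
python3 -c "
from h import *
goto(440,281,66,4.3)
S=manip.grab_frame('side');T=manip.grab_frame('top')
crop(S,150,110,130,110,6,'s3');crop(T,135,190,130,90,6,'t3')"
```

```text
t 2.2 pos [439.5 281.2  68. ] yaw 4.3 F [-0.1 -0.3  0. ] w 60.0 | xyz [0.0005, 0.0003, 0.002] rot [0.0, 0.0, 0.0]
```

View pics/s3.png

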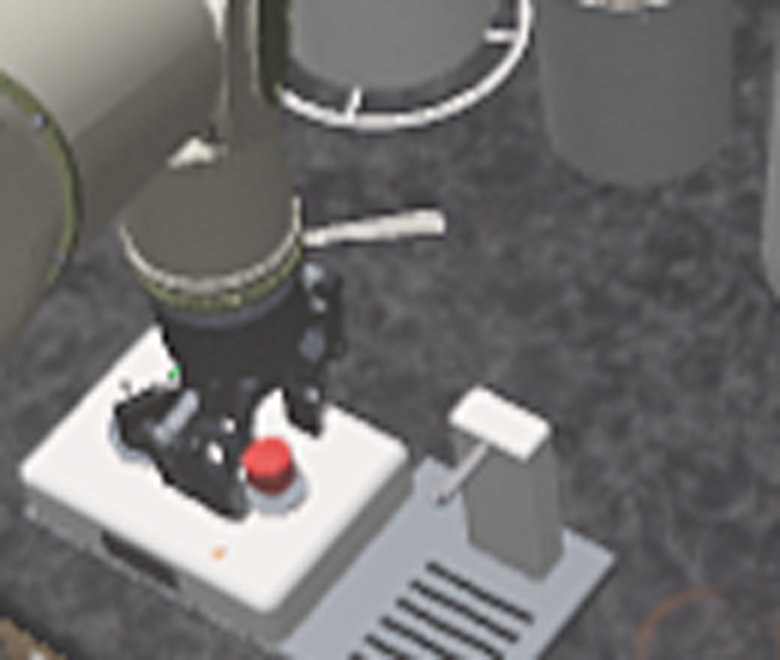

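View pics/t3.png

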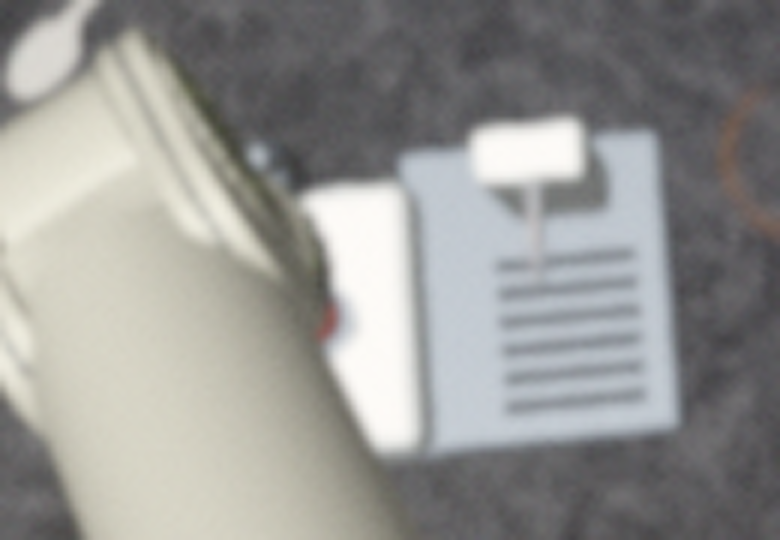

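The side view shows the fingertips straddling the knob (~(270,465) in the crop). I'll close and pull up.

Request:
{"name": "drive_tool", "arguments": {
  "motion": [
    {"xyz": [0, 0, 0], "rotation": [0, 0, 0], "grip": 0.015},
    {"xyz": [0, 0, 0], "rotation": [0, 0, 0], "grip": 0.015},
    {"xyz": [0, 0, 0], "rotation": [0, 0, 0], "grip": 0.015},
    {"xyz": [0, 0, 0], "rotation": [0, 0, 0], "grip": 0.015},
    {"xyz": [0, 0, 0], "rotation": [0, 0, 0], "grip": 0.015}
  ],
  "force": 60
}}

```text
t: 2.8
position: [440.8, 281.2, 69.3]
tcp_rot: [[0.997, 0.074, 0.002], [0.074, -0.997, 0.001], [0.002, -0.001, -1.0]]
force: [1.3, -0.9, 5.8]
gripper_width: 25.3
```

Request:
{"name": "drive_tool", "arguments": {
  "motion": [
    {"xyz": [0, 0, -0.003], "rotation": [0, 0, 0], "grip": 0.015},
    {"xyz": [0, 0, -0.006], "rotation": [0, 0, 0], "grip": 0.015},
    {"xyz": [0, 0, -0.009], "rotation": [0, 0, 0], "grip": 0.015},
    {"xyz": [0, 0, -0.012], "rotation": [0, 0, 0], "grip": 0.015},
    {"xyz": [0, 0, -0.015], "rotation": [0, 0, 0], "grip": 0.015},
    {"xyz": [0, 0, -0.015], "rotation": [0, 0, 0], "grip": 0.015},
    {"xyz": [0, 0, -0.015], "rotation": [0, 0, 0], "grip": 0.015},
    {"xyz": [0, 0, -0.015], "rotation": [0, 0, 0], "grip": 0.015}
  ]
}}

```text
t: 3.6
position: [440.7, 281.2, 83.4]
tcp_rot: [[0.997, 0.074, 0.002], [0.074, -0.997, 0.001], [0.002, -0.001, -1.0]]
force: [7.2, 2.2, -5.1]
gripper_width: 25.4
```

```bash
python3 -c "
from h import *
goto(440,281,66,4.3)
S=manip.grab_frame('side')
crop(S,150,110,130,110,6,'s4')"
```

```text
t 3.6 pos [440.7 281.2  83.4] yaw 4.3 F [ 7.2  2.2 -5.1] w 25.4 | xyz [-0.0007, 0.0001, 0.0174] rot [-0.0, -0.1, -0.0]
```

View pics/s4.png

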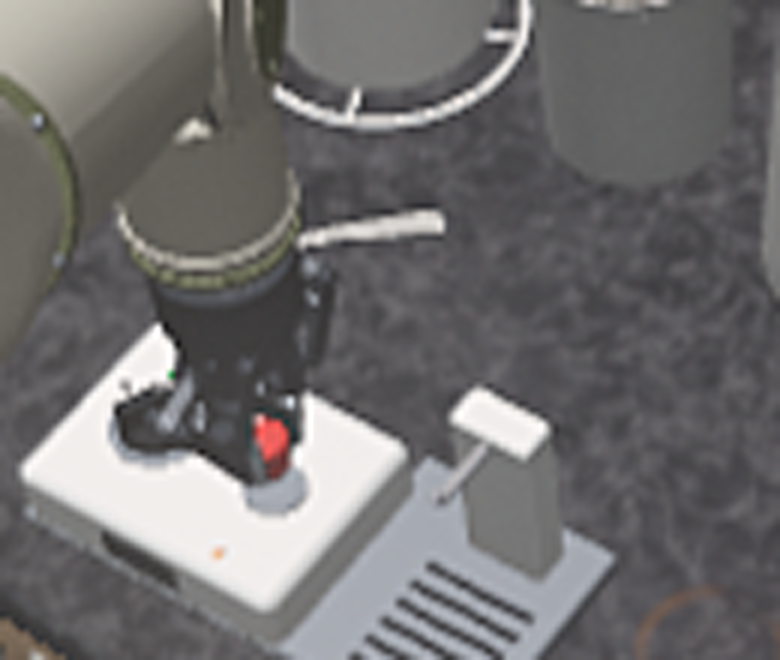

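Request:
{"name": "drive_tool", "arguments": {
  "motion": [
    {"xyz": [0, 0, 0], "rotation": [0, 0, 0], "grip": 0.05},
    {"xyz": [0, 0, 0], "rotation": [0, 0, 0], "grip": 0.05},
    {"xyz": [0, 0, 0], "rotation": [0, 0, 0], "grip": 0.05},
    {"xyz": [0, 0, -0.04], "rotation": [0, 0, 0], "grip": 0.05},
    {"xyz": [0, 0, -0.08], "rotation": [0, 0, 0], "grip": 0.05},
    {"xyz": [0, 0.04, -0.12], "rotation": [0, 0, 0], "grip": 0.05},
    {"xyz": [0, 0.09, -0.12], "rotation": [0, 0, 0], "grip": 0.05},
    {"xyz": [0, 0.14, -0.12], "rotation": [0, 0, 0], "grip": 0.05},
    {"xyz": [0, 0.19, -0.12], "rotation": [0, 0, 0], "grip": 0.05},
    {"xyz": [0, 0.24, -0.12], "rotation": [0, 0, 0], "grip": 0.05}
  ]
}}

```text
t: 4.65
position: [457.0, 44.5, 203.5]
tcp_rot: [[0.997, 0.075, 0.0], [0.075, -0.997, 0.001], [0.0, -0.001, -1.0]]
force: [1.3, -0.9, 0.4]
gripper_width: 50.3
```

Run:
```python
from h import *
goto(425,-350,200,-5.7)
S=manip.grab_frame('side');T=manip.grab_frame('top')
crop(S,150,110,250,220,3,'s5')
for k,(bs,bt,fn,z) in {'knob':((186,174,20,20),(178,235,18,16),RED,80)}.items():
    a,va,ea=wc(S,bs,fn);b,vb,eb=wc(T,bt,fn); print(k,a,b,tri(S,a,T,b))
for f in(S,T):
  for k,v in blobs(f).items(): print(k,v)
```

```text
t 4.7 pos [457.   44.5 203.5] yaw 4.3 F [ 1.3 -0.9  0.4] w 50.3 | xyz [-0.0614, 0.391, 0.0032] rot [-0.1, -0.0, 10.0]
 ** On entry to DLASCL parameter number  4 had an illegal value
 ** On entry to DLASCL parameter number  4 had an illegal value
 ** On entry to DLASCL parameter number  4 had an illegal value
 ** On entry to DLASCL parameter number  4 had an illegal value
 ** On entry to DLASCL parameter number  5 had an illegal value
 ** On entry to DLASCL parameter number  4 had an illegal valueh.py:33: RuntimeWarning: invalid value encountered in scalar divide
  c=np.array([(W*xx).sum()/s,(W*yy).sum()/s]);
Traceback (most recent call last):
  File "h.py", line 11, in tri
    A=np.stack([d1,-d2],1); s=np.linalg.lstsq(A,c2-c1,rcond=None)[0]
                              ~~~~~~~~~~~~~~~^^^^^^^^^^^^^^^^^^^^
numpy.linalg.LinAlgError: SVD did not converge in Linear Least Squares
```

View pics/s5.png

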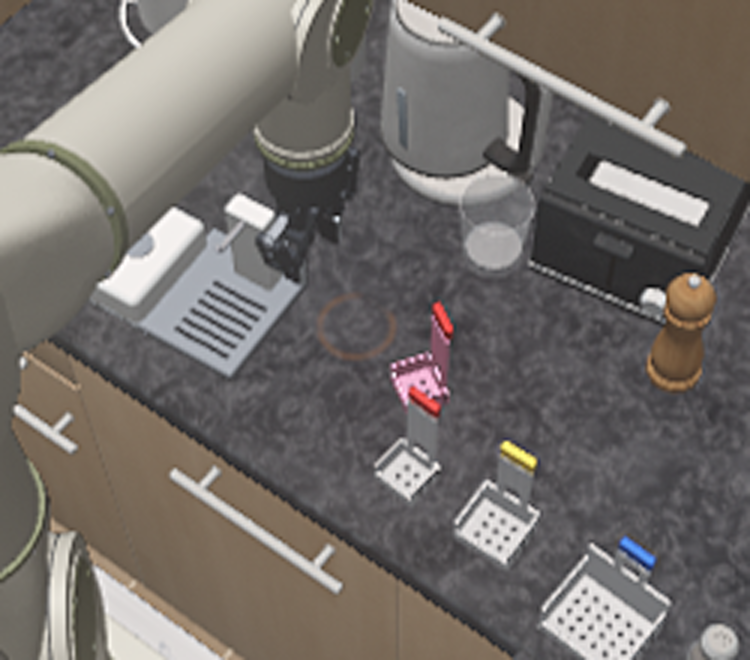

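Request:
{"name": "drive_tool", "arguments": {
  "motion": [
    {"xyz": [-0.0614, 0.391, 0.003], "rotation": [0, 0, 10], "grip": 0.05},
    {"xyz": [-0.0614, 0.391, 0.003], "rotation": [0, 0, 10], "grip": 0.05},
    {"xyz": [-0.0614, 0.391, 0.003], "rotation": [0, 0, 10], "grip": 0.05},
    {"xyz": [-0.0614, 0.391, 0.003], "rotation": [0, 0, 10], "grip": 0.05},
    {"xyz": [-0.0614, 0.391, 0.003], "rotation": [0, 0, 10], "grip": 0.05},
    {"xyz": [-0.0614, 0.391, 0.003], "rotation": [0, 0, 10], "grip": 0.05},
    {"xyz": [-0.0614, 0.391, 0.003], "rotation": [0, 0, 10], "grip": 0.05},
    {"xyz": [-0.0614, 0.391, 0.003], "rotation": [0, 0, 10], "grip": 0.05},
    {"xyz": [-0.0614, 0.391, 0.003], "rotation": [0, 0, 10], "grip": 0.05},
    {"xyz": [-0.0614, 0.391, 0.003], "rotation": [0, 0, 10], "grip": 0.05}
  ]
}}

```text
t: 5.75
position: [424.6, -348.8, 199.8]
tcp_rot: [[0.995, -0.102, -0.002], [-0.102, -0.995, -0.0], [-0.002, 0.0, -1.0]]
force: [-0.5, 0.5, -0.3]
gripper_width: 49.8
```

Run:
```python
from h import *
goto(425,-350,106,-5.7)
S=manip.grab_frame('side');T=manip.grab_frame('top')
crop(S,150,110,250,220,3,'s6');crop(T,135,180,330,110,2.4,'t6')
for f in(S,T):
  for k,v in blobs(f).items(): print(k,v)
for k,(bs,bt,fn,z) in {'knob':((186,174,20,20),(178,235,18,16),RED,80),'blue':((350,283,24,22),(400,234,25,12),BLU,103)}.items():
    a,va,ea=wc(S,bs,fn);b,vb,eb=wc(T,bt,fn); print(k,a,b,tri(S,a,T,b))
```

```text
t 5.8 pos [ 424.6 -348.8  199.8] yaw -5.9 F [-0.5  0.5 -0.3] w 49.8 | xyz [0.0006, 0.0012, 0.0938] rot [0.0, 0.1, -0.2]
red []
yellow []
blue [(np.int32(55), [362.11, 293.98], [357, 289, 11, 11])]
green []
red [(np.int32(35), [308.31, 208.8], [303, 206, 11, 7]), (np.int32(23), [324.35, 239.61], [319, 239, 11, 3])]
yellow [(np.int32(53), [361.38, 236.53], [355, 235, 14, 4])]
blue [(np.int32(12), [407.17, 239.92], [405, 239, 5, 3])]
green [(np.int32(39), [529.82, 162.77], [526, 159, 9, 8])]
 ** On entry to DLASCL parameter number  4 had an illegal value
 ** On entry to DLASCL parameter number  4 had an illegal value
 ** On entry to DLASCL parameter number  4 had an illegal value
 ** On entry to DLASCL parameter number  4 had an illegal value
 ** On entry to DLASCL parameter number  5 had an illegal value
 ** On entry to DLASCL parameter number  4 had an illegal valueh.py:33: RuntimeWarning: invalid value encountered in scalar divide
  c=np.array([(W*xx).sum()/s,(W*yy).sum()/s]);
Traceback (most recent call last):
  File "h.py", line 11, in tri
    A=np.stack([d1,-d2],1); s=np.linalg.lstsq(A,c2-c1,rcond=None)[0]
                              ~~~~~~~~~~~~~~~^^^^^^^^^^^^^^^^^^^^
numpy.linalg.LinAlgError: SVD did not converge in Linear Least Squares
```

View pics/s6.png

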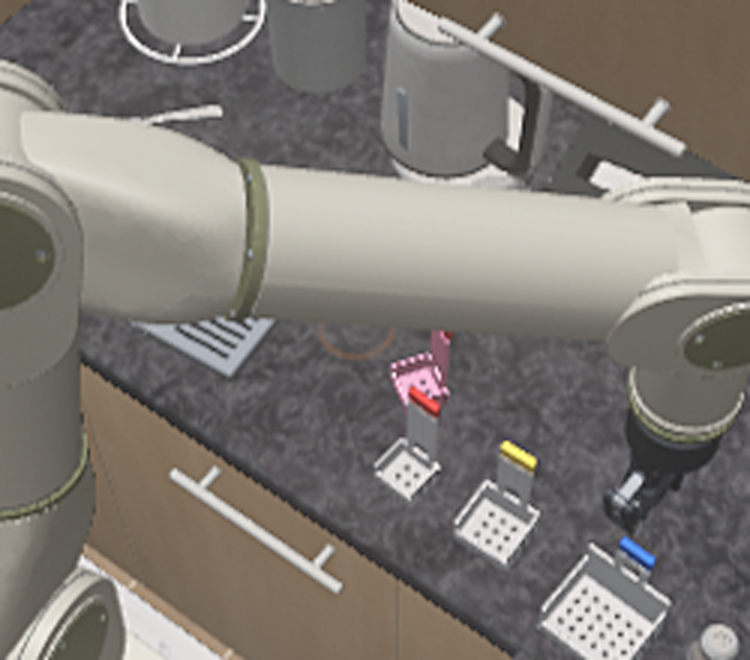

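View pics/t6.png

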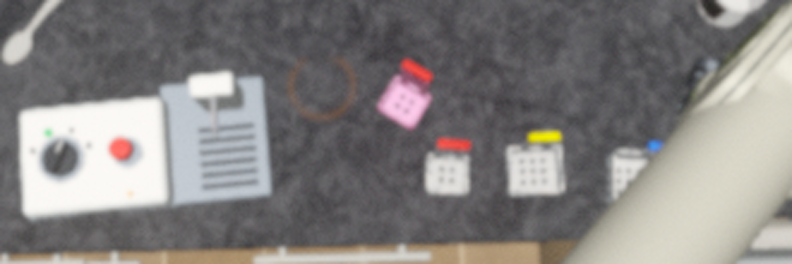

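Run:
```python
from h import *
T=manip.grab_frame('top')
b,_,_=wc(T,(178,235,18,16),RED);print(b)
for z in(85,99): print(proj(T,[439,281.2,z]))
goto(427,-350.3,98,-5.7)
```

```text
[184.84885378 241.52324828]
[[185.71467949 242.36781283]]
[[184.6209226  241.81621066]]
t 5.9 pos [ 426.  -346.5  200.2] yaw -5.6 F [-0.4  0.1 -0.5] w 50.0 | xyz [0.0013, 0.0038, 0.1022] rot [-0.1, -0.0, 0.1]
```

The knob centroid shifted by the amount predicted for +14 mm, so it is out. Blue is unmoved. I'll descend onto the blue grip.

Request:
{"name": "drive_tool", "arguments": {
  "motion": [
    {"xyz": [0.001, 0, 0], "rotation": [0, 0, 0], "grip": 0.05},
    {"xyz": [0.001, 0, 0.03], "rotation": [0, 0, 0], "grip": 0.05},
    {"xyz": [0.001, 0, 0.06], "rotation": [0, 0, 0], "grip": 0.05},
    {"xyz": [0.001, 0, 0.08], "rotation": [0, 0, 0], "grip": 0.05},
    {"xyz": [0.001, 0, 0.09], "rotation": [0, 0, 0], "grip": 0.05},
    {"xyz": [0.001, 0, 0.1], "rotation": [0, 0, 0], "grip": 0.05},
    {"xyz": [0.001, 0, 0.1], "rotation": [0, 0, 0], "grip": 0.05},
    {"xyz": [0.001, 0, 0.1], "rotation": [0, 0, 0], "grip": 0.05},
    {"xyz": [0.001, 0, 0.1], "rotation": [0, 0, 0], "grip": 0.05}
  ]
}}

```text
t: 6.8
position: [426.9, -348.5, 101.2]
tcp_rot: [[0.995, -0.1, 0.001], [-0.1, -0.995, -0.0], [0.001, 0.0, -1.0]]
force: [0.3, 0.0, 0.9]
gripper_width: 50.5
```

Run:
```python
from h import *
goto(427,-350.3,98,-5.7)
S=manip.grab_frame('side')
crop(S,320,240,90,100,6,'s7')
```

```text
t 6.8 pos [ 426.9 -348.5  101.2] yaw -5.7 F [0.3 0.  0.9] w 50.5 | xyz [0.0003, 0.0018, 0.0032] rot [0.0, -0.1, -0.0]
```

View pics/s7.png

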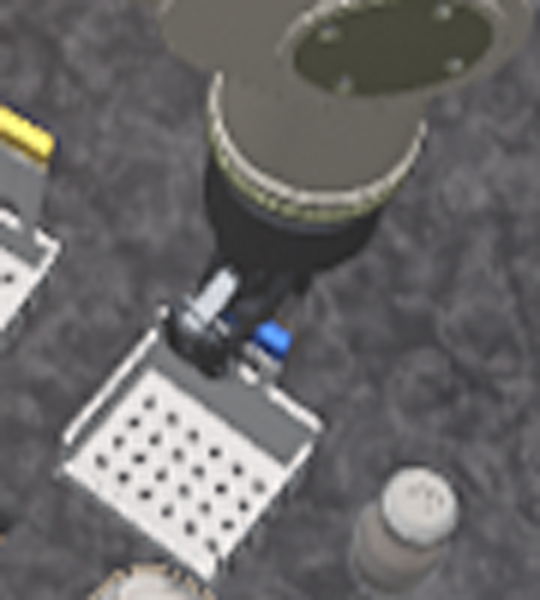

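The front finger is before the blue grip and the rear one behind it. I'll nudge 1.8 mm and close.

Request:
{"name": "drive_tool", "arguments": {
  "motion": [
    {"xyz": [0, 0.001, 0.0025], "rotation": [0, 0, 0], "grip": 0.05},
    {"xyz": [0, 0.001, 0.0025], "rotation": [0, 0, 0], "grip": 0.05},
    {"xyz": [0, 0.001, 0.0025], "rotation": [0, 0, 0], "grip": 0.03},
    {"xyz": [0, 0.001, 0.0025], "rotation": [0, 0, 0], "grip": 0.02},
    {"xyz": [0, 0.001, 0.0025], "rotation": [0, 0, 0], "grip": 0.002},
    {"xyz": [0, 0.001, 0.0025], "rotation": [0, 0, 0], "grip": 0.002},
    {"xyz": [0, 0.001, 0.0025], "rotation": [0, 0, 0], "grip": 0.002},
    {"xyz": [0, 0.001, 0.0025], "rotation": [0, 0, 0], "grip": 0.002},
    {"xyz": [0, 0.001, 0.0025], "rotation": [0, 0, 0], "grip": 0.002},
    {"xyz": [0, 0.001, 0.0025], "rotation": [0, 0, 0], "grip": 0.002}
  ],
  "force": 60
}}

```text
t: 7.85
position: [426.4, -349.4, 98.0]
tcp_rot: [[0.995, -0.1, 0.0], [-0.1, -0.995, -0.0], [0.0, 0.0, -1.0]]
force: [-0.1, -0.8, 4.7]
gripper_width: 7.2
```

Run:
```python
from h import *
goto(427,-350.3,220,4.3)
S=manip.grab_frame('side')
crop(S,320,240,90,100,6,'s8')
```

```text
t 7.8 pos [ 426.4 -349.4   98. ] yaw -5.7 F [-0.1 -0.8  4.7] w 7.2 | xyz [0.0008, 0.0009, -0.122] rot [0.0, -0.0, -10.0]
```

View pics/s8.png

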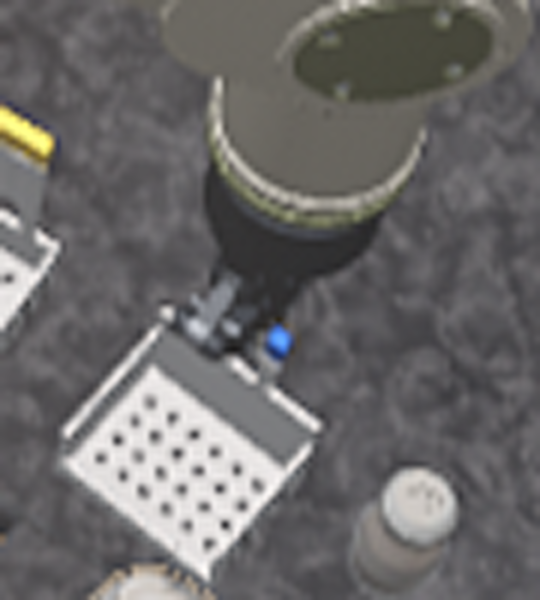

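Gripped, with blue symmetric about the pads. I'll lift, with the underside to go above 130 mm, and carry it to the hook.

Request:
{"name": "drive_tool", "arguments": {
  "motion": [
    {"xyz": [0, 0, -0.005], "rotation": [0, 0, 0], "grip": 0.002},
    {"xyz": [0, 0, -0.015], "rotation": [0, 0, 0], "grip": 0.002},
    {"xyz": [0, 0, -0.035], "rotation": [0, 0, 0], "grip": 0.002},
    {"xyz": [0, 0, -0.06], "rotation": [0, 0, 0], "grip": 0.002},
    {"xyz": [0, 0, -0.09], "rotation": [0, 0, 0], "grip": 0.002},
    {"xyz": [0, 0, -0.12], "rotation": [0, 0, 0], "grip": 0.002},
    {"xyz": [0, 0, -0.142], "rotation": [0, 0, 0], "grip": 0.002},
    {"xyz": [0, 0, -0.152], "rotation": [0, 0, 0], "grip": 0.002},
    {"xyz": [0, 0, -0.152], "rotation": [0, 0, 0], "grip": 0.002}
  ]
}}

```text
t: 8.8
position: [426.6, -349.4, 250.7]
tcp_rot: [[0.995, -0.1, 0.002], [-0.1, -0.995, -0.0], [0.002, 0.0, -1.0]]
force: [0.5, -0.3, -2.8]
gripper_width: 7.0
```

Run:
```python
from h import *
goto(433.2,166.3,250,4.3)
S=manip.grab_frame('side')
crop(S,300,150,130,130,5,'s9')
```

```text
t 8.8 pos [ 426.6 -349.4  250.7] yaw -5.7 F [ 0.5 -0.3 -2.8] w 7.0 | xyz [-0.0448, -0.5138, 0.0006] rot [0.0, -0.1, -10.0]
```

View pics/s9.png

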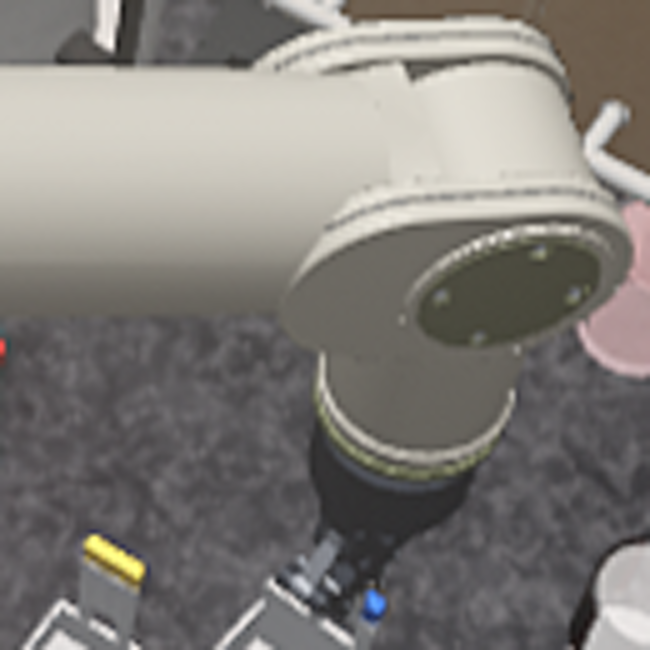

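Held level. I'll carry it over.

Request:
{"name": "drive_tool", "arguments": {
  "motion": [
    {"xyz": [-0.002, -0.02, 0], "rotation": [0, 0, -1], "grip": 0.002},
    {"xyz": [-0.005, -0.055, 0], "rotation": [0, 0, -2], "grip": 0.002},
    {"xyz": [-0.009, -0.1, 0], "rotation": [0, 0, -3], "grip": 0.002},
    {"xyz": [-0.013, -0.145, 0], "rotation": [0, 0, -4], "grip": 0.002},
    {"xyz": [-0.017, -0.19, 0], "rotation": [0, 0, -5], "grip": 0.002},
    {"xyz": [-0.021, -0.235, 0], "rotation": [0, 0, -6], "grip": 0.002},
    {"xyz": [-0.025, -0.28, 0], "rotation": [0, 0, -7], "grip": 0.002},
    {"xyz": [-0.029, -0.325, 0], "rotation": [0, 0, -8], "grip": 0.002},
    {"xyz": [-0.033, -0.37, 0], "rotation": [0, 0, -9], "grip": 0.002},
    {"xyz": [-0.036, -0.41, 0], "rotation": [0, 0, -10], "grip": 0.002}
  ]
}}

```text
t: 9.85
position: [430.2, 64.5, 248.3]
tcp_rot: [[0.997, 0.076, -0.002], [0.076, -0.997, -0.0], [-0.002, 0.0, -1.0]]
force: [0.1, 0.1, -3.3]
gripper_width: 7.2
```

Run:
```python
from h import *
goto(433.2,166.3,250,4.3)
```

```text
t 9.8 pos [430.2  64.5 248.3] yaw 4.4 F [ 0.1  0.1 -3.3] w 7.2 | xyz [0.0108, -0.1012, -0.0017] rot [0.0, 0.1, 0.1]
```

Request:
{"name": "drive_tool", "arguments": {
  "motion": [
    {"xyz": [0.005, -0.04, 0], "rotation": [0, 0, 0], "grip": 0.002},
    {"xyz": [0.009, -0.075, 0], "rotation": [0, 0, 0], "grip": 0.002},
    {"xyz": [0.0105, -0.095, 0], "rotation": [0, 0, 0], "grip": 0.002},
    {"xyz": [0.0105, -0.101, 0], "rotation": [0, 0, 0], "grip": 0.002},
    {"xyz": [0.0105, -0.101, 0.02], "rotation": [0, 0, 0], "grip": 0.002},
    {"xyz": [0.0105, -0.101, 0.05], "rotation": [0, 0, 0], "grip": 0.002},
    {"xyz": [0.0105, -0.101, 0.075], "rotation": [0, 0, 0], "grip": 0.002},
    {"xyz": [0.0105, -0.101, 0.09], "rotation": [0, 0, 0], "grip": 0.002},
    {"xyz": [0.0105, -0.101, 0.098], "rotation": [0, 0, 0], "grip": 0.002},
    {"xyz": [0.0105, -0.101, 0.098], "rotation": [0, 0, 0], "grip": 0.002}
  ]
}}

```text
t: 10.85
position: [433.6, 162.8, 150.6]
tcp_rot: [[0.997, 0.074, -0.002], [0.074, -0.997, -0.001], [-0.002, 0.001, -1.0]]
force: [0.1, -0.7, -2.4]
gripper_width: 7.1
```

Run:
```python
from h import *
goto(433.2,166.3,151,4.3)
S=manip.grab_frame('side');T=manip.grab_frame('top')
crop(S,190,130,95,110,6,'s10');crop(T,185,190,90,90,6,'t10')
```

```text
t 10.8 pos [433.6 162.8 150.6] yaw 4.2 F [ 0.1 -0.7 -2.4] w 7.1 | xyz [-0.0002, -0.0035, -0.0004] rot [0.1, 0.1, -0.1]
```

View pics/s10.png

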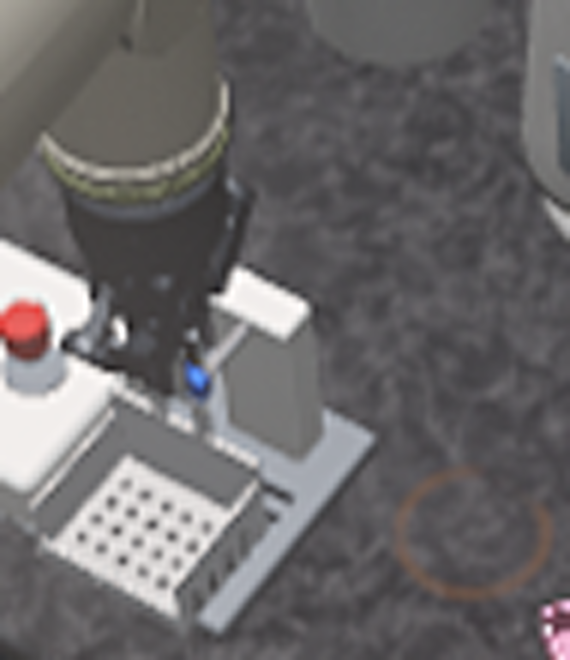

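View pics/t10.png

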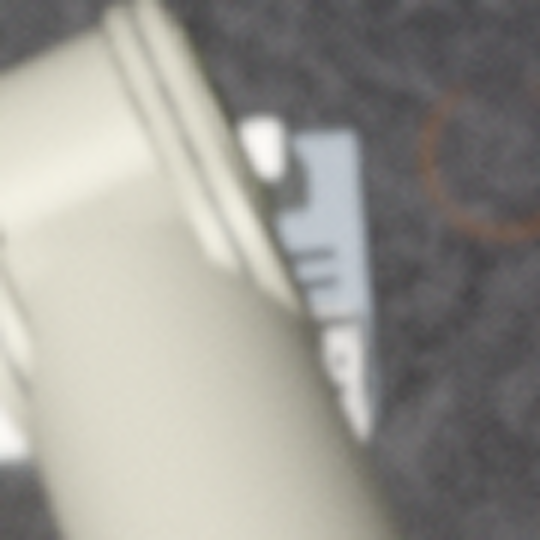

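The basket is ready before the hook at (230,345) in the side crop. I'll correct y by 3.5 mm and slide on in stages.

Request:
{"name": "drive_tool", "arguments": {
  "motion": [
    {"xyz": [0, -0.0035, -0.0005], "rotation": [0, 0, 0], "grip": 0.002},
    {"xyz": [0, -0.0035, -0.0005], "rotation": [0, 0, 0], "grip": 0.002},
    {"xyz": [0, -0.0035, -0.0005], "rotation": [0, 0, 0], "grip": 0.002},
    {"xyz": [0.008, -0.0035, -0.0005], "rotation": [0, 0, 0], "grip": 0.002},
    {"xyz": [0.015, -0.0035, -0.0005], "rotation": [0, 0, 0], "grip": 0.002},
    {"xyz": [0.02, -0.0035, -0.0005], "rotation": [0, 0, 0], "grip": 0.002},
    {"xyz": [0.024, -0.0035, -0.0005], "rotation": [0, 0, 0], "grip": 0.002},
    {"xyz": [0.028, -0.0035, -0.0005], "rotation": [0, 0, 0], "grip": 0.002},
    {"xyz": [0.031, -0.0035, -0.0005], "rotation": [0, 0, 0], "grip": 0.002},
    {"xyz": [0.031, -0.0035, -0.0005], "rotation": [0, 0, 0], "grip": 0.002}
  ]
}}

```text
t: 11.95
position: [465.3, 169.7, 152.2]
tcp_rot: [[0.997, 0.074, 0.0], [0.074, -0.997, -0.0], [0.0, 0.0, -1.0]]
force: [0.6, -0.5, -2.3]
gripper_width: 7.2
```

Run:
```python
from h import *
goto(493,170.8,151,4.3)
S=manip.grab_frame('side')
crop(S,190,130,95,110,6,'s11')
```

```text
t 11.9 pos [465.3 169.7 152.2] yaw 4.3 F [ 0.6 -0.5 -2.3] w 7.2 | xyz [0.0277, 0.0009, 0.0012] rot [0.0, -0.0, -0.0]
```

View pics/s11.png

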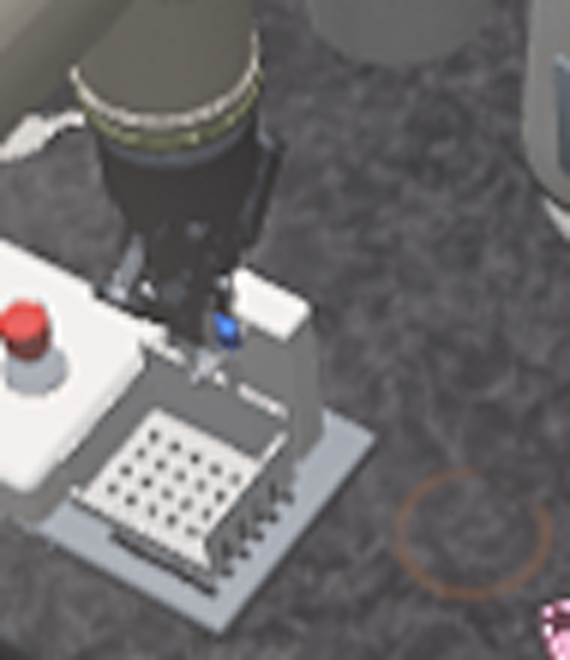

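The hook tip shows through the hole at ~(205,362) with no force. I'll slide on to the column.

Request:
{"name": "drive_tool", "arguments": {
  "motion": [
    {"xyz": [0.007, 0, 0], "rotation": [0, 0, 0], "grip": 0.002},
    {"xyz": [0.014, 0, 0], "rotation": [0, 0, 0], "grip": 0.002},
    {"xyz": [0.019, 0, 0], "rotation": [0, 0, 0], "grip": 0.002},
    {"xyz": [0.023, 0, 0], "rotation": [0, 0, 0], "grip": 0.002},
    {"xyz": [0.025, 0, 0], "rotation": [0, 0, 0], "grip": 0.002},
    {"xyz": [0.027, 0, 0], "rotation": [0, 0, 0], "grip": 0.002},
    {"xyz": [0.027, 0, 0], "rotation": [0, 0, 0], "grip": 0.002}
  ]
}}

```text
t: 12.7
position: [492.0, 171.7, 152.2]
tcp_rot: [[0.997, 0.074, -0.0], [0.074, -0.997, -0.0], [-0.0, 0.0, -1.0]]
force: [0.2, 0.5, -3.3]
gripper_width: 7.1
```

Request:
{"name": "drive_tool", "arguments": {
  "motion": [
    {"xyz": [0, 0, 0.003], "rotation": [0, 0, 0], "grip": 0.002},
    {"xyz": [0, 0, 0.006], "rotation": [0, 0, 0], "grip": 0.002},
    {"xyz": [0, 0, 0.008], "rotation": [0, 0, 0], "grip": 0.002},
    {"xyz": [0, 0, 0.009], "rotation": [0, 0, 0], "grip": 0.002},
    {"xyz": [0, 0, 0.01], "rotation": [0, 0, 0], "grip": 0.002},
    {"xyz": [0, 0, 0.01], "rotation": [0, 0, 0], "grip": 0.002}
  ]
}}

```text
t: 13.3
position: [491.8, 171.7, 142.2]
tcp_rot: [[0.997, 0.074, -0.0], [0.074, -0.997, 0.0], [-0.0, -0.0, -1.0]]
force: [-0.1, -0.1, -1.6]
gripper_width: 7.6
```

Run:
```python
from h import *
goto(493.5,170.8,140.5,4.3)
S=manip.grab_frame('side')
crop(S,190,130,95,110,6,'s12')
```

```text
t 13.3 pos [491.8 171.7 142.2] yaw 4.3 F [-0.1 -0.1 -1.6] w 7.6 | xyz [0.0016, 0.001, 0.0017] rot [-0.0, 0.0, -0.0]
```

View pics/s12.png

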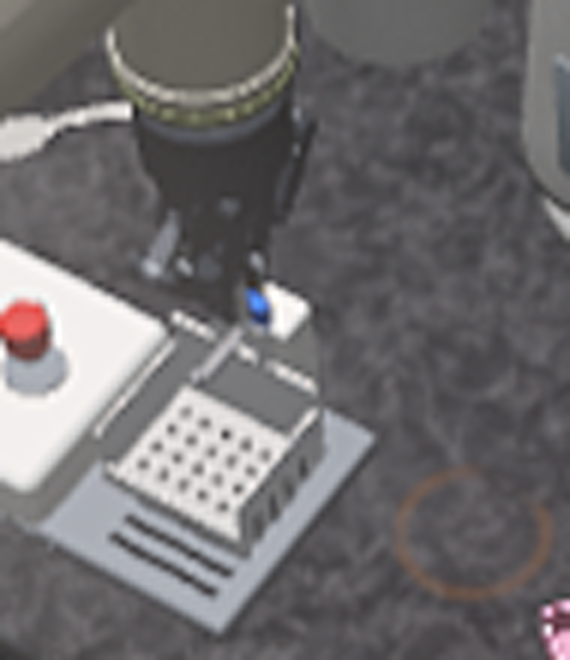

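The hook now runs through the hole at ~(215,350), and the weight is partly taken. I'll push lightly and settle.

Request:
{"name": "drive_tool", "arguments": {
  "motion": [
    {"xyz": [0.001, 0, 0.001], "rotation": [0, 0, 0], "grip": 0.002},
    {"xyz": [0.002, 0, 0.002], "rotation": [0, 0, 0], "grip": 0.002},
    {"xyz": [0.003, 0, 0.002], "rotation": [0, 0, 0], "grip": 0.002},
    {"xyz": [0.003, 0, 0.002], "rotation": [0, 0, 0], "grip": 0.002}
  ]
}}

```text
t: 13.75
position: [494.7, 171.9, 140.2]
tcp_rot: [[0.997, 0.074, -0.001], [0.074, -0.997, -0.0], [-0.001, -0.0, -1.0]]
force: [-2.8, -0.1, -0.6]
gripper_width: 6.8
```

Touching the column (2.8 N). I'll release and rise.

Request:
{"name": "drive_tool", "arguments": {
  "motion": [
    {"xyz": [0, 0, 0], "rotation": [0, 0, 0], "grip": 0.02},
    {"xyz": [0, 0, 0], "rotation": [0, 0, 0], "grip": 0.035},
    {"xyz": [0, 0, 0], "rotation": [0, 0, 0], "grip": 0.035},
    {"xyz": [0, 0, 0], "rotation": [0, 0, 0], "grip": 0.035},
    {"xyz": [0, 0, -0.02], "rotation": [0, 0, 0], "grip": 0.035},
    {"xyz": [0, 0, -0.05], "rotation": [0, 0, 0], "grip": 0.035},
    {"xyz": [0, 0, -0.08], "rotation": [0, 0, 0], "grip": 0.035},
    {"xyz": [0, 0.03, -0.09], "rotation": [0, 0, 0], "grip": 0.05},
    {"xyz": [-0.02, 0.08, -0.09], "rotation": [0, 0, 0], "grip": 0.05},
    {"xyz": [-0.03, 0.13, -0.09], "rotation": [0, 0, 0], "grip": 0.05}
  ]
}}

```text
t: 14.75
position: [474.8, 43.9, 230.7]
tcp_rot: [[0.997, 0.076, 0.001], [0.076, -0.997, 0.0], [0.001, -0.0, -1.0]]
force: [1.1, -1.4, 0.1]
gripper_width: 49.9
```

Run:
```python
from h import *
goto(439.5,-209.8,220,0.5)
```

```text
t 14.8 pos [474.8  43.9 230.7] yaw 4.4 F [ 1.1 -1.4  0.1] w 49.9 | xyz [-0.0545, 0.2502, 0.0105] rot [-0.0, -0.0, 3.9]
```

Request:
{"name": "drive_tool", "arguments": {
  "motion": [
    {"xyz": [-0.01, 0.04, 0.01], "rotation": [0, 0, 4], "grip": 0.05},
    {"xyz": [-0.02, 0.09, 0.01], "rotation": [0, 0, 4], "grip": 0.05},
    {"xyz": [-0.03, 0.135, 0.01], "rotation": [0, 0, 4], "grip": 0.05},
    {"xyz": [-0.04, 0.18, 0.01], "rotation": [0, 0, 4], "grip": 0.05},
    {"xyz": [-0.05, 0.22, 0.01], "rotation": [0, 0, 4], "grip": 0.05},
    {"xyz": [-0.0545, 0.24, 0.01], "rotation": [0, 0, 4], "grip": 0.05},
    {"xyz": [-0.0545, 0.249, 0.01], "rotation": [0, 0, 4], "grip": 0.05},
    {"xyz": [-0.0545, 0.249, 0.01], "rotation": [0, 0, 4], "grip": 0.05},
    {"xyz": [-0.0545, 0.249, 0.01], "rotation": [0, 0, 4], "grip": 0.05}
  ]
}}

```text
t: 15.65
position: [440.0, -206.3, 220.1]
tcp_rot: [[1.0, 0.006, -0.0], [0.006, -1.0, 0.0], [-0.0, -0.0, -1.0]]
force: [0.4, -0.1, 0.1]
gripper_width: 49.9
```

Run:
```python
from h import *
S=manip.grab_frame('side');T=manip.grab_frame('top')
goto(439.5,-209.8,113,0.5)
crop(S,150,140,220,180,3.3,'s13');crop(T,135,180,290,110,2.6,'t13')
a,_,_=wc(S,(312,254,22,18),YEL);print(a)
```

```text
t 15.8 pos [ 440.  -206.1  220.1] yaw 0.4 F [ 1.5  0.2 -0.2] w 49.9 | xyz [-0.0005, 0.0037, 0.1071] rot [-0.0, 0.0, -0.1]
[322.57631526 260.97779556]
```

View pics/s13.png

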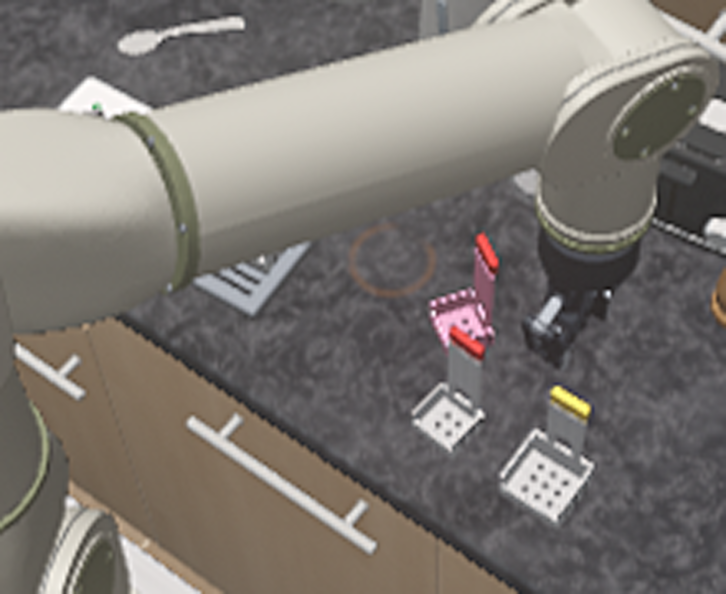

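View pics/t13.png

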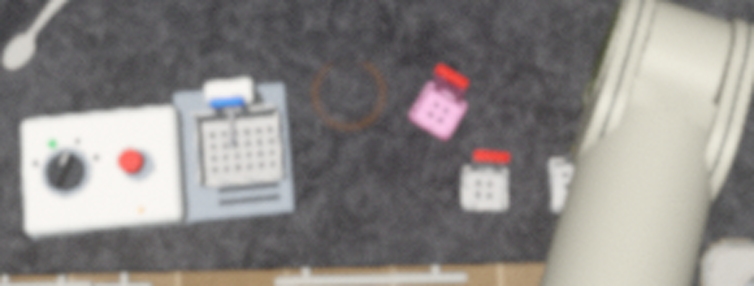

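Blue hangs square against the column (top crop ~(228,103)) and yellow is unmoved. I'll descend on yellow.

Request:
{"name": "drive_tool", "arguments": {
  "motion": [
    {"xyz": [0, 0.0035, 0.03], "rotation": [0, 0, 0], "grip": 0.05},
    {"xyz": [0, 0.0035, 0.06], "rotation": [0, 0, 0], "grip": 0.05},
    {"xyz": [0, 0.0035, 0.08], "rotation": [0, 0, 0], "grip": 0.05},
    {"xyz": [0, 0.0035, 0.095], "rotation": [0, 0, 0], "grip": 0.05},
    {"xyz": [0, 0.0035, 0.105], "rotation": [0, 0, 0], "grip": 0.05},
    {"xyz": [0, 0.0035, 0.11], "rotation": [0, 0, 0], "grip": 0.05},
    {"xyz": [0, 0.0035, 0.11], "rotation": [0, 0, 0], "grip": 0.05},
    {"xyz": [0, 0.0035, 0.11], "rotation": [0, 0, 0], "grip": 0.05}
  ]
}}

```text
t: 16.55
position: [439.9, -211.1, 110.8]
tcp_rot: [[1.0, 0.005, 0.001], [0.005, -1.0, -0.0], [0.001, 0.0, -1.0]]
force: [-0.5, -0.3, -0.2]
gripper_width: 50.0
```

Run:
```python
from h import *
goto(439.5,-209.8,110,0.5)
S=manip.grab_frame('side')
crop(S,280,210,80,90,6,'s14')
```

```text
t 16.6 pos [ 439.9 -211.1  110.8] yaw 0.3 F [-0.5 -0.3 -0.2] w 50.0 | xyz [-0.0004, -0.0013, 0.0008] rot [0.0, -0.0, -0.2]
```

View pics/s14.png

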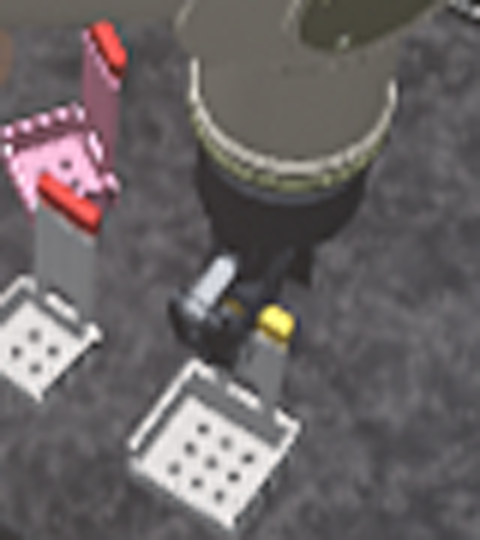

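The fingers straddle the yellow grip. I'll close and then lift.

Request:
{"name": "drive_tool", "arguments": {
  "motion": [
    {"xyz": [0, -0.001, 0.001], "rotation": [0, 0, 0], "grip": 0.03},
    {"xyz": [0, -0.001, 0.001], "rotation": [0, 0, 0], "grip": 0.02},
    {"xyz": [0, -0.001, 0.001], "rotation": [0, 0, 0], "grip": 0.002},
    {"xyz": [0, -0.001, 0.001], "rotation": [0, 0, 0], "grip": 0.002},
    {"xyz": [0, -0.001, 0.001], "rotation": [0, 0, 0], "grip": 0.002},
    {"xyz": [0, -0.001, 0.001], "rotation": [0, 0, 0], "grip": 0.002},
    {"xyz": [0, -0.001, 0.001], "rotation": [0, 0, 0], "grip": 0.002},
    {"xyz": [0, -0.001, 0.001], "rotation": [0, 0, 0], "grip": 0.002}
  ]
}}

```text
t: 17.4
position: [439.8, -210.2, 109.6]
tcp_rot: [[1.0, 0.005, 0.001], [0.005, -1.0, 0.0], [0.001, -0.0, -1.0]]
force: [-1.1, 0.1, 5.3]
gripper_width: 7.4
```

Request:
{"name": "drive_tool", "arguments": {
  "motion": [
    {"xyz": [0, 0, -0.005], "rotation": [0, 0, 0], "grip": 0.002},
    {"xyz": [0, 0, -0.015], "rotation": [0, 0, 0], "grip": 0.002},
    {"xyz": [0, 0, -0.035], "rotation": [0, 0, 0], "grip": 0.002},
    {"xyz": [0, 0, -0.065], "rotation": [0, 0, 0], "grip": 0.002},
    {"xyz": [0, 0, -0.1], "rotation": [0, 0, 0], "grip": 0.002},
    {"xyz": [0, 0, -0.135], "rotation": [0, 0, 0], "grip": 0.002},
    {"xyz": [0, 0, -0.155], "rotation": [0, 0, 0], "grip": 0.002},
    {"xyz": [0, 0, -0.16], "rotation": [0, 0, 0], "grip": 0.002},
    {"xyz": [0, 0, -0.16], "rotation": [0, 0, 0], "grip": 0.002}
  ]
}}

```text
t: 18.3
position: [439.5, -210.1, 269.5]
tcp_rot: [[1.0, 0.005, 0.001], [0.005, -1.0, 0.0], [0.001, -0.0, -1.0]]
force: [0.4, -0.5, -2.2]
gripper_width: 7.1
```

Run:
```python
from h import *
goto(433.2,166.3,270,4.3)
S=manip.grab_frame('side')
crop(S,280,150,110,130,5,'s15')
```

```text
t 18.3 pos [ 439.5 -210.1  269.5] yaw 0.3 F [ 0.4 -0.5 -2.2] w 7.1 | xyz [-0.0046, -0.3765, -0.0004] rot [-0.0, -0.0, -4.0]
```

View pics/s15.png

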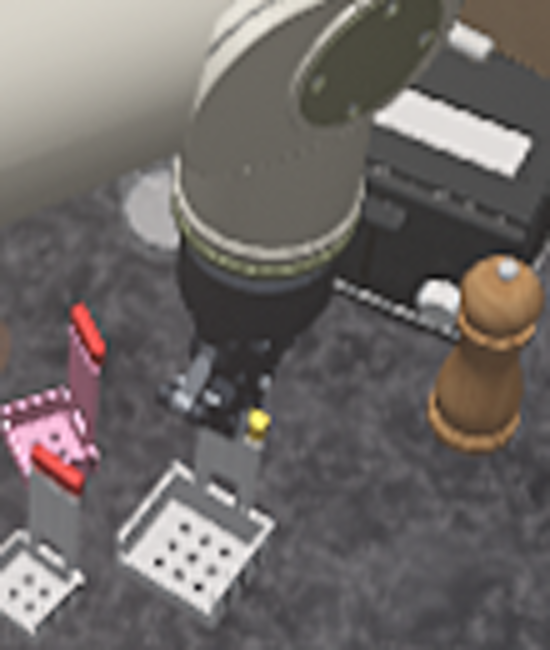

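Yellow is held. I'll carry it to the hook.

Request:
{"name": "drive_tool", "arguments": {
  "motion": [
    {"xyz": [-0.0005, -0.02, 0], "rotation": [0, 0, -0.5], "grip": 0.002},
    {"xyz": [-0.001, -0.055, 0], "rotation": [0, 0, -1], "grip": 0.002},
    {"xyz": [-0.0015, -0.1, 0], "rotation": [0, 0, -1.5], "grip": 0.002},
    {"xyz": [-0.002, -0.145, 0], "rotation": [0, 0, -2], "grip": 0.002},
    {"xyz": [-0.0025, -0.19, 0], "rotation": [0, 0, -2.5], "grip": 0.002},
    {"xyz": [-0.003, -0.235, 0], "rotation": [0, 0, -3], "grip": 0.002},
    {"xyz": [-0.004, -0.28, 0], "rotation": [0, 0, -4], "grip": 0.002},
    {"xyz": [-0.0045, -0.32, 0], "rotation": [0, 0, -4], "grip": 0.002},
    {"xyz": [-0.0045, -0.355, 0], "rotation": [0, 0, -4], "grip": 0.002},
    {"xyz": [-0.0045, -0.3765, 0], "rotation": [0, 0, -4], "grip": 0.002}
  ]
}}

```text
t: 19.35
position: [432.0, 168.9, 267.3]
tcp_rot: [[0.997, 0.077, -0.003], [0.077, -0.997, -0.001], [-0.003, 0.001, -1.0]]
force: [-0.3, -0.1, -2.3]
gripper_width: 7.2
```

Request:
{"name": "drive_tool", "arguments": {
  "motion": [
    {"xyz": [0, 0, 0], "rotation": [0, 0, 0], "grip": 0.002},
    {"xyz": [0, 0, 0.02], "rotation": [0, 0, 0], "grip": 0.002},
    {"xyz": [0, 0, 0.045], "rotation": [0, 0, 0], "grip": 0.002},
    {"xyz": [0, 0, 0.065], "rotation": [0, 0, 0], "grip": 0.002},
    {"xyz": [0, 0, 0.076], "rotation": [0, 0, 0], "grip": 0.002},
    {"xyz": [0, 0, 0.078], "rotation": [0, 0, 0], "grip": 0.002},
    {"xyz": [0, 0, 0.078], "rotation": [0, 0, 0], "grip": 0.002},
    {"xyz": [0, 0, 0.078], "rotation": [0, 0, 0], "grip": 0.002}
  ]
}}

```text
t: 20.15
position: [433.7, 166.5, 192.1]
tcp_rot: [[0.997, 0.074, 0.001], [0.074, -0.997, 0.001], [0.001, -0.001, -1.0]]
force: [-0.3, 0.7, -1.2]
gripper_width: 7.6
```

Run:
```python
from h import *
goto(433.2,167,191.5,4.3)
S=manip.grab_frame('side')
crop(S,190,120,95,110,6,'s16')
```

```text
t 20.1 pos [433.7 166.5 192.1] yaw 4.3 F [-0.3  0.7 -1.2] w 7.6 | xyz [-0.0005, -0.0006, 0.0006] rot [-0.0, -0.1, -0.0]
```

View pics/s16.png

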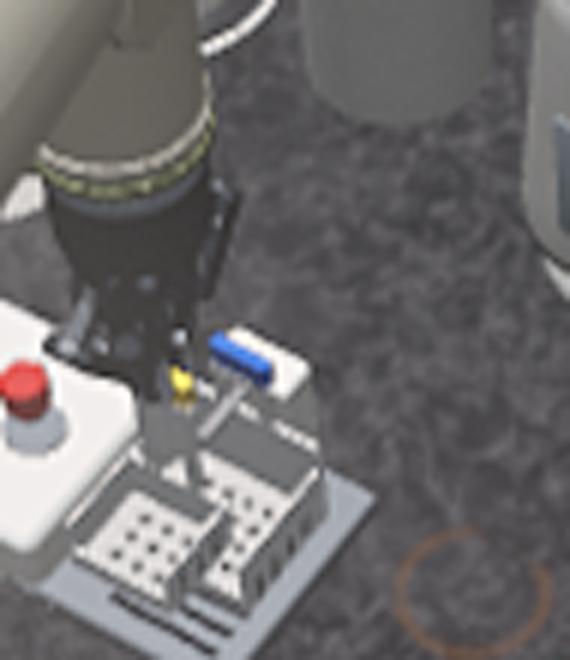

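Yellow is level before the hook, and blue hangs flush (grip at ~(240,357)). I'll slide on.

Request:
{"name": "drive_tool", "arguments": {
  "motion": [
    {"xyz": [0.006, -0.0007, 0.0005], "rotation": [0, 0, 0], "grip": 0.002},
    {"xyz": [0.013, -0.0007, 0.0005], "rotation": [0, 0, 0], "grip": 0.002},
    {"xyz": [0.019, -0.0007, 0.0005], "rotation": [0, 0, 0], "grip": 0.002},
    {"xyz": [0.024, -0.0007, 0.0005], "rotation": [0, 0, 0], "grip": 0.002},
    {"xyz": [0.028, -0.0007, 0.0005], "rotation": [0, 0, 0], "grip": 0.002},
    {"xyz": [0.031, -0.0007, 0.0005], "rotation": [0, 0, 0], "grip": 0.002},
    {"xyz": [0.031, -0.0007, 0.0005], "rotation": [0, 0, 0], "grip": 0.002}
  ]
}}

```text
t: 20.9
position: [464.4, 169.3, 190.7]
tcp_rot: [[0.997, 0.074, -0.0], [0.074, -0.997, -0.0], [-0.0, 0.0, -1.0]]
force: [0.3, 0.9, -2.3]
gripper_width: 7.4
```

Run:
```python
from h import *
goto(490,171.2,191.5,4.3)
S=manip.grab_frame('side')
crop(S,190,120,95,110,6,'s17')
```

```text
t 20.9 pos [464.4 169.3 190.7] yaw 4.3 F [ 0.3  0.9 -2.3] w 7.4 | xyz [0.0257, 0.0001, -0.0008] rot [0.0, 0.0, -0.0]
```

View pics/s17.png

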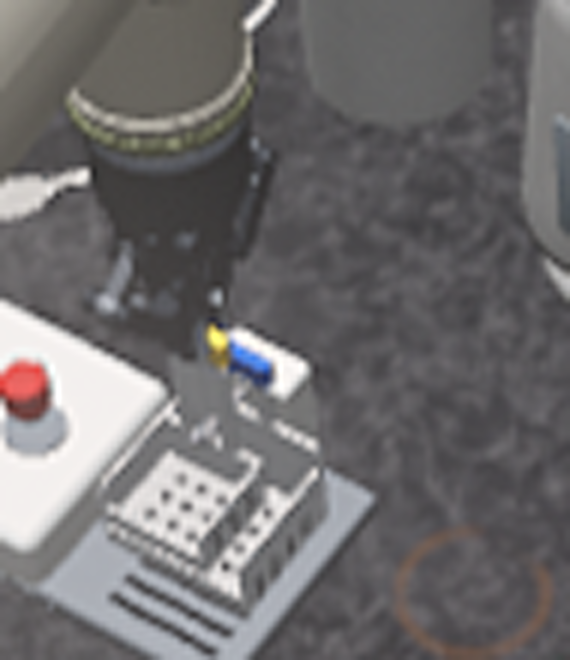

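The tip is through at ~(205,430) with no added force. I'll go on, then lower.

Request:
{"name": "drive_tool", "arguments": {
  "motion": [
    {"xyz": [0.007, 0, -0.0005], "rotation": [0, 0, 0], "grip": 0.002},
    {"xyz": [0.013, 0, -0.0005], "rotation": [0, 0, 0], "grip": 0.002},
    {"xyz": [0.018, 0, -0.0005], "rotation": [0, 0, 0], "grip": 0.002},
    {"xyz": [0.021, 0, -0.0005], "rotation": [0, 0, 0], "grip": 0.002},
    {"xyz": [0.023, 0, -0.0005], "rotation": [0, 0, 0], "grip": 0.002},
    {"xyz": [0.023, 0, -0.0005], "rotation": [0, 0, 0], "grip": 0.002}
  ]
}}

```text
t: 21.55
position: [487.2, 171.1, 191.2]
tcp_rot: [[0.997, 0.074, -0.0], [0.074, -0.997, -0.0], [-0.0, 0.0, -1.0]]
force: [-0.2, 0.5, -1.7]
gripper_width: 7.2
```

Request:
{"name": "drive_tool", "arguments": {
  "motion": [
    {"xyz": [0, 0, 0.003], "rotation": [0, 0, 0], "grip": 0.002},
    {"xyz": [0, 0, 0.006], "rotation": [0, 0, 0], "grip": 0.002},
    {"xyz": [0, 0, 0.008], "rotation": [0, 0, 0], "grip": 0.002},
    {"xyz": [0, 0, 0.0095], "rotation": [0, 0, 0], "grip": 0.002},
    {"xyz": [0.001, 0, 0.0105], "rotation": [0, 0, 0], "grip": 0.002},
    {"xyz": [0.002, 0, 0.011], "rotation": [0, 0, 0], "grip": 0.002},
    {"xyz": [0.003, 0, 0.011], "rotation": [0, 0, 0], "grip": 0.002},
    {"xyz": [0.003, 0, 0.011], "rotation": [0, 0, 0], "grip": 0.002}
  ]
}}

```text
t: 22.35
position: [490.0, 171.3, 180.3]
tcp_rot: [[0.997, 0.074, -0.0], [0.074, -0.997, 0.0], [-0.0, -0.0, -1.0]]
force: [-0.5, 0.6, -2.9]
gripper_width: 7.3
```

Run:
```python
from h import *
goto(490.7,171.2,180.5,4.3)
S=manip.grab_frame('side')
crop(S,190,120,95,110,6,'s18')
```

```text
t 22.4 pos [490.  171.3 180.3] yaw 4.3 F [-0.5  0.6 -2.9] w 7.3 | xyz [0.0006, 0.0002, -0.0002] rot [-0.0, 0.0, -0.0]
```

View pics/s18.png

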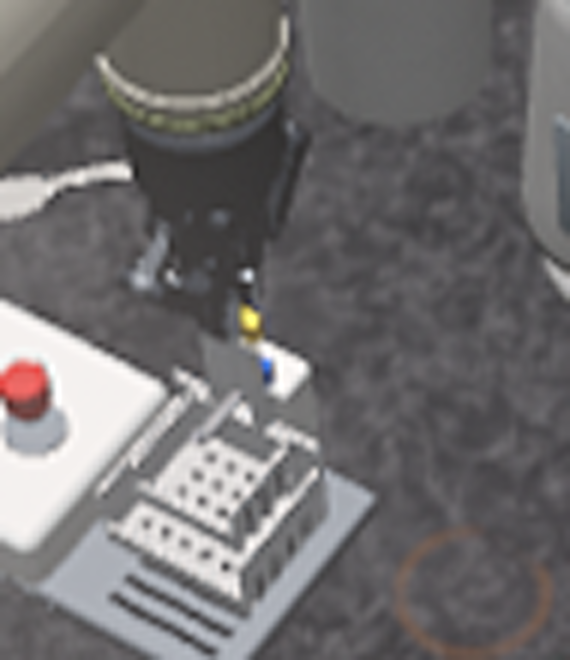

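Yellow is in place, but its weight is still on the gripper. I'll lower and push a little more.

Request:
{"name": "drive_tool", "arguments": {
  "motion": [
    {"xyz": [0.001, 0, 0.0005], "rotation": [0, 0, 0], "grip": 0.002},
    {"xyz": [0.0015, 0, 0.001], "rotation": [0, 0, 0], "grip": 0.002},
    {"xyz": [0.0025, 0, 0.0015], "rotation": [0, 0, 0], "grip": 0.002},
    {"xyz": [0.0025, 0, 0.0015], "rotation": [0, 0, 0], "grip": 0.002},
    {"xyz": [0.0025, 0, 0.0015], "rotation": [0, 0, 0], "grip": 0.002}
  ]
}}

```text
t: 22.9
position: [491.8, 171.7, 179.4]
tcp_rot: [[0.997, 0.075, -0.002], [0.075, -0.997, 0.0], [-0.002, -0.001, -1.0]]
force: [-8.5, -1.5, 9.2]
gripper_width: 7.3
```

Contact both ways. I'll ease 0.5 mm, then release and rise.

Request:
{"name": "drive_tool", "arguments": {
  "motion": [
    {"xyz": [-0.0005, 0, -0.0005], "rotation": [0, 0, 0], "grip": 0.002},
    {"xyz": [-0.0005, 0, -0.0005], "rotation": [0, 0, 0], "grip": 0.015},
    {"xyz": [-0.0005, 0, -0.0005], "rotation": [0, 0, 0], "grip": 0.03},
    {"xyz": [-0.0005, 0, -0.0005], "rotation": [0, 0, 0], "grip": 0.035},
    {"xyz": [-0.0005, 0, -0.0005], "rotation": [0, 0, 0], "grip": 0.035},
    {"xyz": [-0.0005, 0, -0.02], "rotation": [0, 0, 0], "grip": 0.035},
    {"xyz": [-0.0005, 0, -0.045], "rotation": [0, 0, 0], "grip": 0.035},
    {"xyz": [-0.005, 0.04, -0.05], "rotation": [0, 0, 0], "grip": 0.05},
    {"xyz": [-0.02, 0.09, -0.05], "rotation": [0, 0, 0], "grip": 0.05},
    {"xyz": [-0.03, 0.14, -0.05], "rotation": [0, 0, 0], "grip": 0.05}
  ]
}}

```text
t: 23.9
position: [473.1, 31.5, 229.0]
tcp_rot: [[0.997, 0.076, 0.001], [0.076, -0.997, 0.0], [0.001, -0.0, -1.0]]
force: [1.3, -0.5, 0.3]
gripper_width: 50.2
```

Run:
```python
from h import *
goto(433.5,-104.7,220,-5.7)
```

```text
t 23.9 pos [473.1  31.5 229. ] yaw 4.3 F [ 1.3 -0.5  0.3] w 50.2 | xyz [-0.0498, 0.1328, 0.009] rot [-0.0, -0.0, 10.0]
```

Request:
{"name": "drive_tool", "arguments": {
  "motion": [
    {"xyz": [-0.015, 0.04, 0.009], "rotation": [0, 0, 3], "grip": 0.05},
    {"xyz": [-0.03, 0.085, 0.009], "rotation": [0, 0, 6], "grip": 0.05},
    {"xyz": [-0.045, 0.12, 0.009], "rotation": [0, 0, 10], "grip": 0.05},
    {"xyz": [-0.05, 0.132, 0.009], "rotation": [0, 0, 10], "grip": 0.05},
    {"xyz": [-0.05, 0.132, 0.009], "rotation": [0, 0, 10], "grip": 0.05},
    {"xyz": [-0.05, 0.132, 0.009], "rotation": [0, 0, 10], "grip": 0.05}
  ]
}}

```text
t: 24.5
position: [433.9, -101.4, 219.9]
tcp_rot: [[0.995, -0.098, 0.0], [-0.098, -0.995, 0.0], [0.0, -0.0, -1.0]]
force: [0.1, -0.7, 0.2]
gripper_width: 49.6
```

Run:
```python
from h import *
S=manip.grab_frame('side');T=manip.grab_frame('top')
goto(433.5,-104.7,116,-5.7)
print('pink',onz(T,(308.2,208.8),125))
crop(S,150,140,220,180,3.3,'s19');crop(T,135,180,290,110,2.6,'t19')
a,_,_=wc(S,(283,236,19,15),RED);print(a)
```

```text
t 24.6 pos [ 433.9 -101.   219.7] yaw -5.6 F [0.4 0.9 0.2] w 50.0 | xyz [-0.0001, 0.0037, 0.1037] rot [0.0, 0.0, 0.1]
pink [519.51455    -65.62356095 125.        ]
[291.06837178 242.97860247]
```

View pics/s19.png

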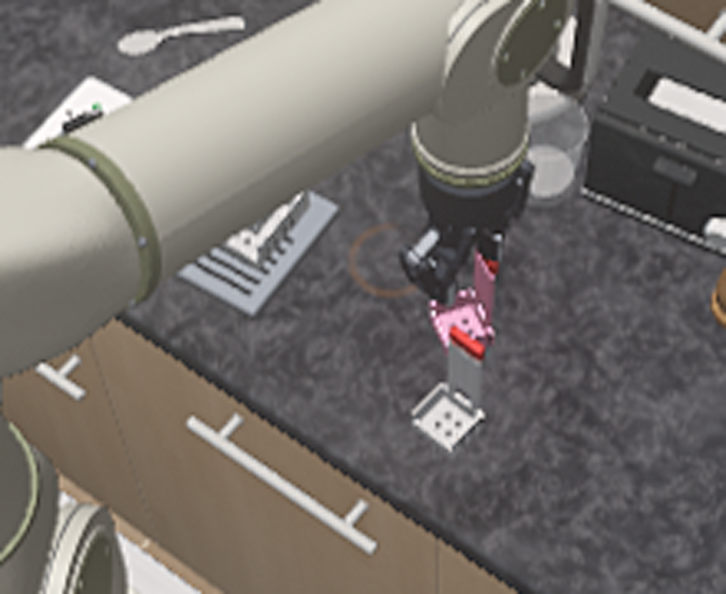

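View pics/t19.png

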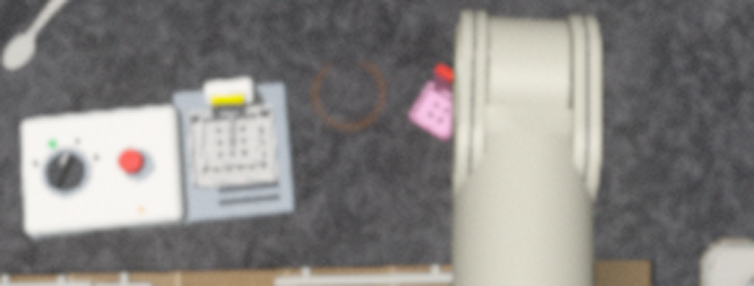

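Yellow hangs (grip over the column) and red is unmoved at side (291,243). I'll descend.

Request:
{"name": "drive_tool", "arguments": {
  "motion": [
    {"xyz": [0, 0.003, 0.03], "rotation": [0, 0, 0], "grip": 0.05},
    {"xyz": [0, 0.003, 0.06], "rotation": [0, 0, 0], "grip": 0.05},
    {"xyz": [0, 0.003, 0.08], "rotation": [0, 0, 0], "grip": 0.05},
    {"xyz": [0, 0.003, 0.095], "rotation": [0, 0, 0], "grip": 0.05},
    {"xyz": [0, 0.003, 0.104], "rotation": [0, 0, 0], "grip": 0.05},
    {"xyz": [0, 0.003, 0.104], "rotation": [0, 0, 0], "grip": 0.05},
    {"xyz": [0, 0.003, 0.104], "rotation": [0, 0, 0], "grip": 0.05},
    {"xyz": [0, 0.003, 0.104], "rotation": [0, 0, 0], "grip": 0.05}
  ]
}}

```text
t: 25.4
position: [433.8, -105.3, 116.6]
tcp_rot: [[0.995, -0.099, 0.001], [-0.099, -0.995, 0.0], [0.001, -0.0, -1.0]]
force: [0.2, 0.1, -0.5]
gripper_width: 50.1
```

Run:
```python
from h import *
goto(433.5,-104.7,115.5,-5.7)
S=manip.grab_frame('side')
crop(S,250,180,80,90,6,'s20')
```

```text
t 25.4 pos [ 433.8 -105.3  116.6] yaw -5.7 F [ 0.2  0.1 -0.5] w 50.1 | xyz [-0.0003, -0.0006, 0.0011] rot [-0.0, -0.1, -0.0]
```

View pics/s20.png

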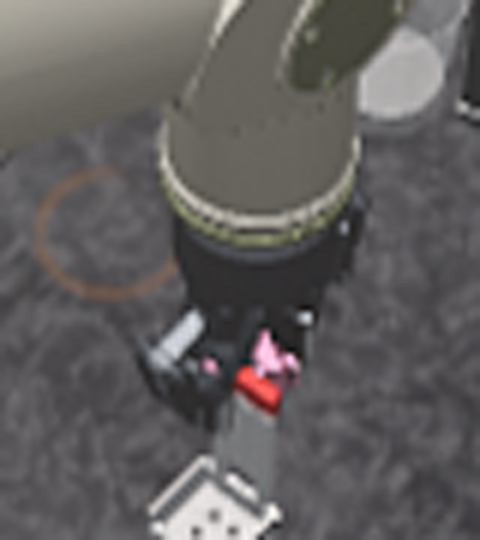

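The fingers straddle the red grip at ~(257,390). I'll close and lift.

Request:
{"name": "drive_tool", "arguments": {
  "motion": [
    {"xyz": [0, -0.0005, 0.001], "rotation": [0, 0, 0], "grip": 0.03},
    {"xyz": [0, -0.0005, 0.001], "rotation": [0, 0, 0], "grip": 0.02},
    {"xyz": [0, -0.0005, 0.001], "rotation": [0, 0, 0], "grip": 0.002},
    {"xyz": [0, -0.0005, 0.001], "rotation": [0, 0, 0], "grip": 0.002},
    {"xyz": [0, -0.0005, 0.001], "rotation": [0, 0, 0], "grip": 0.002},
    {"xyz": [0, -0.0005, 0.001], "rotation": [0, 0, 0], "grip": 0.002},
    {"xyz": [0, -0.0005, 0.001], "rotation": [0, 0, 0], "grip": 0.002},
    {"xyz": [0, -0.0005, 0.001], "rotation": [0, 0, 0], "grip": 0.002}
  ]
}}

```text
t: 26.25
position: [433.4, -105.0, 115.1]
tcp_rot: [[0.995, -0.1, 0.001], [-0.1, -0.995, 0.0], [0.001, -0.0, -1.0]]
force: [-1.4, -0.4, 5.2]
gripper_width: 7.4
```

Request:
{"name": "drive_tool", "arguments": {
  "motion": [
    {"xyz": [0, 0, -0.005], "rotation": [0, 0, 0], "grip": 0.002},
    {"xyz": [0, 0, -0.015], "rotation": [0, 0, 0], "grip": 0.002},
    {"xyz": [0, 0, -0.035], "rotation": [0, 0, 0], "grip": 0.002},
    {"xyz": [0, 0, -0.065], "rotation": [0, 0, 0], "grip": 0.002},
    {"xyz": [0, 0, -0.1], "rotation": [0, 0, 0], "grip": 0.002},
    {"xyz": [0, 0, -0.13], "rotation": [0, 0, 0], "grip": 0.002},
    {"xyz": [0, 0, -0.145], "rotation": [0, 0, 0], "grip": 0.002},
    {"xyz": [0, 0, -0.15], "rotation": [0, 0, 0], "grip": 0.002},
    {"xyz": [0, 0, -0.15], "rotation": [0, 0, 0], "grip": 0.002}
  ]
}}

```text
t: 27.15
position: [433.2, -105.1, 265.1]
tcp_rot: [[0.995, -0.1, 0.001], [-0.1, -0.995, 0.0], [0.001, -0.0, -1.0]]
force: [-0.4, -0.1, -1.7]
gripper_width: 7.2
```

Run:
```python
from h import *
goto(432,166.8,265,4.3)
S=manip.grab_frame('side')
crop(S,250,100,90,130,5,'s21')
```

```text
t 27.1 pos [ 433.2 -105.1  265.1] yaw -5.7 F [-0.4 -0.1 -1.7] w 7.2 | xyz [-0.0284, -0.2704, 0.0002] rot [-0.0, -0.0, -10.0]
```

View pics/s21.png

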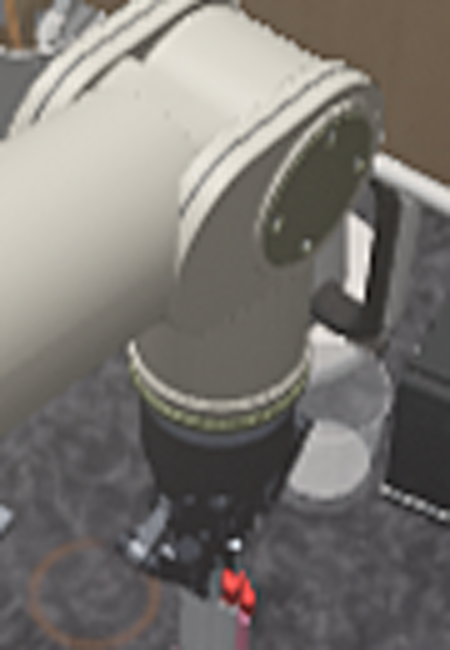

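Red is held, and the pink one stays behind. I'll carry it over.

Request:
{"name": "drive_tool", "arguments": {
  "motion": [
    {"xyz": [-0.001, -0.02, 0], "rotation": [0, 0, -1], "grip": 0.002},
    {"xyz": [-0.005, -0.055, 0], "rotation": [0, 0, -2.5], "grip": 0.002},
    {"xyz": [-0.01, -0.1, 0], "rotation": [0, 0, -4], "grip": 0.002},
    {"xyz": [-0.016, -0.145, 0], "rotation": [0, 0, -6], "grip": 0.002},
    {"xyz": [-0.021, -0.19, 0], "rotation": [0, 0, -8], "grip": 0.002},
    {"xyz": [-0.025, -0.23, 0], "rotation": [0, 0, -10], "grip": 0.002},
    {"xyz": [-0.028, -0.26, 0], "rotation": [0, 0, -10], "grip": 0.002},
    {"xyz": [-0.0284, -0.271, 0], "rotation": [0, 0, -10], "grip": 0.002},
    {"xyz": [-0.0284, -0.271, 0], "rotation": [0, 0, -10], "grip": 0.002}
  ]
}}

```text
t: 28.1
position: [431.1, 169.0, 263.6]
tcp_rot: [[0.997, 0.078, -0.002], [0.078, -0.997, -0.001], [-0.002, 0.001, -1.0]]
force: [-0.3, -0.7, -0.8]
gripper_width: 7.3
```

Request:
{"name": "drive_tool", "arguments": {
  "motion": [
    {"xyz": [0, 0, 0.01], "rotation": [0, 0, 0], "grip": 0.002},
    {"xyz": [0, 0, 0.025], "rotation": [0, 0, 0], "grip": 0.002},
    {"xyz": [0, 0, 0.04], "rotation": [0, 0, 0], "grip": 0.002},
    {"xyz": [0, 0, 0.05], "rotation": [0, 0, 0], "grip": 0.002},
    {"xyz": [0, 0, 0.053], "rotation": [0, 0, 0], "grip": 0.002},
    {"xyz": [0, 0, 0.053], "rotation": [0, 0, 0], "grip": 0.002},
    {"xyz": [0, 0, 0.053], "rotation": [0, 0, 0], "grip": 0.002}
  ]
}}

```text
t: 28.8
position: [432.2, 167.3, 212.3]
tcp_rot: [[0.997, 0.074, 0.001], [0.074, -0.997, 0.0], [0.001, -0.0, -1.0]]
force: [-0.6, -0.8, -0.2]
gripper_width: 7.3
```

Run:
```python
from h import *
goto(432,166.8,211.5,4.3)
S=manip.grab_frame('side')
crop(S,190,110,95,110,6,'s22')
```

```text
t 28.8 pos [432.2 167.3 212.3] yaw 4.2 F [-0.6 -0.8 -0.2] w 7.3 | xyz [-0.0003, 0.0005, 0.0008] rot [-0.0, -0.0, -0.1]
```

View pics/s22.png

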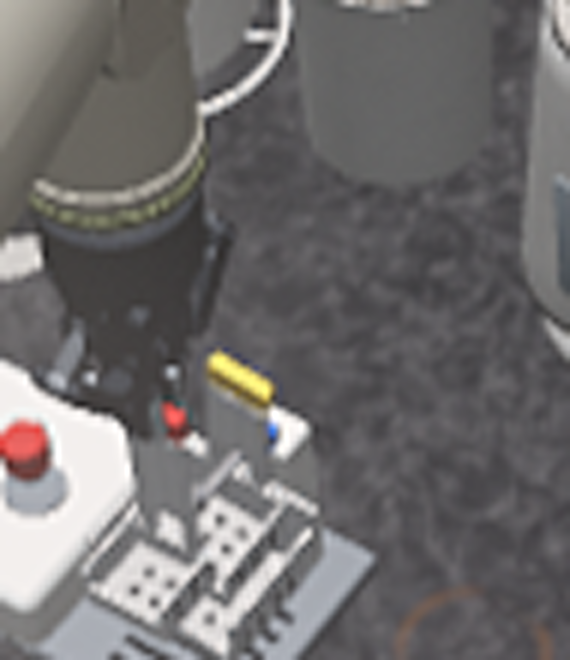

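Request:
{"name": "drive_tool", "arguments": {
  "motion": [
    {"xyz": [0.006, 0, 0.0005], "rotation": [0, 0, 0], "grip": 0.002},
    {"xyz": [0.013, 0, 0.0005], "rotation": [0, 0, 0], "grip": 0.002},
    {"xyz": [0.019, 0, 0.0005], "rotation": [0, 0, 0], "grip": 0.002},
    {"xyz": [0.024, 0, 0.0005], "rotation": [0, 0, 0], "grip": 0.002},
    {"xyz": [0.028, 0, 0.0005], "rotation": [0, 0, 0], "grip": 0.002},
    {"xyz": [0.032, 0, 0.0005], "rotation": [0, 0, 0], "grip": 0.002},
    {"xyz": [0.032, 0, 0.0005], "rotation": [0, 0, 0], "grip": 0.002}
  ]
}}

```text
t: 29.55
position: [464.3, 169.8, 211.2]
tcp_rot: [[0.997, 0.074, -0.0], [0.074, -0.997, -0.0], [-0.0, 0.0, -1.0]]
force: [0.0, 1.1, -2.5]
gripper_width: 7.0
```

Run:
```python
from h import *
goto(486,171,211.5,4.3)
S=manip.grab_frame('side')
crop(S,190,110,95,110,6,'s23')
```

```text
t 29.6 pos [464.3 169.8 211.2] yaw 4.3 F [ 0.   1.1 -2.5] w 7.0 | xyz [0.0218, 0.0004, -0.0003] rot [0.0, 0.0, -0.0]
```

View pics/s23.png

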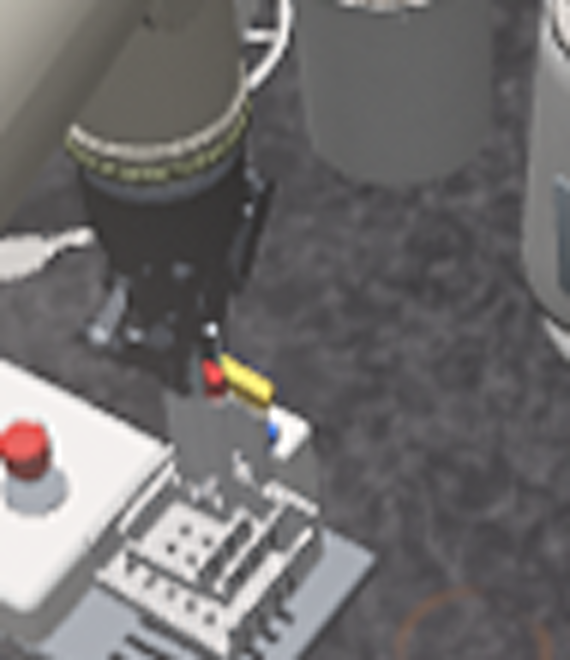

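The tip shows through the hole at ~(208,488). I'll continue.

Request:
{"name": "drive_tool", "arguments": {
  "motion": [
    {"xyz": [0.006, 0, -0.0005], "rotation": [0, 0, 0], "grip": 0.002},
    {"xyz": [0.012, 0, -0.0005], "rotation": [0, 0, 0], "grip": 0.002},
    {"xyz": [0.016, 0, -0.0005], "rotation": [0, 0, 0], "grip": 0.002},
    {"xyz": [0.019, 0, -0.0005], "rotation": [0, 0, 0], "grip": 0.002},
    {"xyz": [0.02, 0, -0.0005], "rotation": [0, 0, 0], "grip": 0.002},
    {"xyz": [0.02, 0, -0.0005], "rotation": [0, 0, 0], "grip": 0.002}
  ]
}}

```text
t: 30.2
position: [483.9, 171.3, 211.7]
tcp_rot: [[0.997, 0.074, -0.0], [0.074, -0.997, -0.0], [-0.0, 0.0, -1.0]]
force: [0.1, 0.1, -1.2]
gripper_width: 7.5
```

Request:
{"name": "drive_tool", "arguments": {
  "motion": [
    {"xyz": [0, 0, 0.003], "rotation": [0, 0, 0], "grip": 0.002},
    {"xyz": [0, 0, 0.006], "rotation": [0, 0, 0], "grip": 0.002},
    {"xyz": [0, 0, 0.008], "rotation": [0, 0, 0], "grip": 0.002},
    {"xyz": [0, 0, 0.0095], "rotation": [0, 0, 0], "grip": 0.002},
    {"xyz": [0.001, 0, 0.0105], "rotation": [0, 0, 0], "grip": 0.002},
    {"xyz": [0.002, 0, 0.0115], "rotation": [0, 0, 0], "grip": 0.002},
    {"xyz": [0.003, 0, 0.0115], "rotation": [0, 0, 0], "grip": 0.002},
    {"xyz": [0.003, 0, 0.0115], "rotation": [0, 0, 0], "grip": 0.002}
  ]
}}

```text
t: 31.0
position: [486.7, 171.5, 200.2]
tcp_rot: [[0.997, 0.074, -0.001], [0.074, -0.997, -0.0], [-0.001, 0.0, -1.0]]
force: [-0.8, -0.2, 0.1]
gripper_width: 7.5
```

Run:
```python
from h import *
goto(486.7,171,200,4.3)
S=manip.grab_frame('side')
crop(S,190,110,95,110,6,'s24')
```

```text
t 31.0 pos [486.7 171.5 200.2] yaw 4.3 F [-0.8 -0.2  0.1] w 7.5 | xyz [-0.0, 0.0005, 0.0002] rot [0.0, 0.0, -0.0]
```

View pics/s24.png

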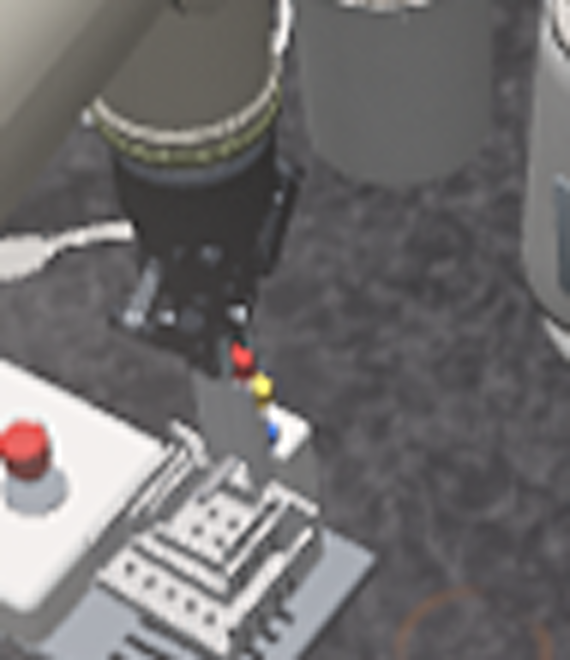

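Request:
{"name": "drive_tool", "arguments": {
  "motion": [
    {"xyz": [0.001, 0, 0], "rotation": [0, 0, 0], "grip": 0.002},
    {"xyz": [0.001, 0, 0], "rotation": [0, 0, 0], "grip": 0.002},
    {"xyz": [0.001, 0, 0], "rotation": [0, 0, 0], "grip": 0.015},
    {"xyz": [0.001, 0, 0], "rotation": [0, 0, 0], "grip": 0.03},
    {"xyz": [0.001, 0, 0], "rotation": [0, 0, 0], "grip": 0.035},
    {"xyz": [0.001, 0, 0], "rotation": [0, 0, 0], "grip": 0.035},
    {"xyz": [0.001, 0, -0.02], "rotation": [0, 0, 0], "grip": 0.035},
    {"xyz": [0.001, 0, -0.05], "rotation": [0, 0, 0], "grip": 0.035},
    {"xyz": [0, 0.03, -0.06], "rotation": [0, 0, 0], "grip": 0.05},
    {"xyz": [0, 0.08, -0.06], "rotation": [0, 0, 0], "grip": 0.05}
  ]
}}

```text
t: 32.05
position: [493.4, 94.1, 262.1]
tcp_rot: [[0.997, 0.08, 0.003], [0.08, -0.997, 0.002], [0.003, -0.002, -1.0]]
force: [1.5, -0.1, -0.3]
gripper_width: 50.0
```

Request:
{"name": "drive_tool", "arguments": {
  "motion": [
    {"xyz": [-0.02, 0.05, 0], "rotation": [0, 0, 0], "grip": 0.05},
    {"xyz": [-0.02, 0.1, 0], "rotation": [0, 0, 0], "grip": 0.05},
    {"xyz": [-0.02, 0.15, 0], "rotation": [0, 0, 0], "grip": 0.05},
    {"xyz": [-0.02, 0.2, 0], "rotation": [0, 0, 0], "grip": 0.05},
    {"xyz": [-0.02, 0.24, 0], "rotation": [0, 0, 0], "grip": 0.05}
  ]
}}

```text
t: 32.55
position: [490.4, -151.8, 260.8]
tcp_rot: [[0.997, 0.073, 0.001], [0.073, -0.997, 0.0], [0.001, 0.0, -1.0]]
force: [1.6, -0.8, -0.3]
gripper_width: 50.4
```

Run:
```python
from h import *
S=manip.grab_frame('side');T=manip.grab_frame('top')
goto(434,362,180,4.3)
crop(S,150,130,130,110,6,'s25');crop(T,135,190,130,90,6,'t25')
```

```text
t 32.6 pos [ 489.8 -155.8  260.8] yaw 3.8 F [0.4 0.3 1. ] w 50.1 | xyz [-0.0218, -0.5205, 0.0796] rot [0.1, -0.1, -0.5]
```

View pics/s25.png

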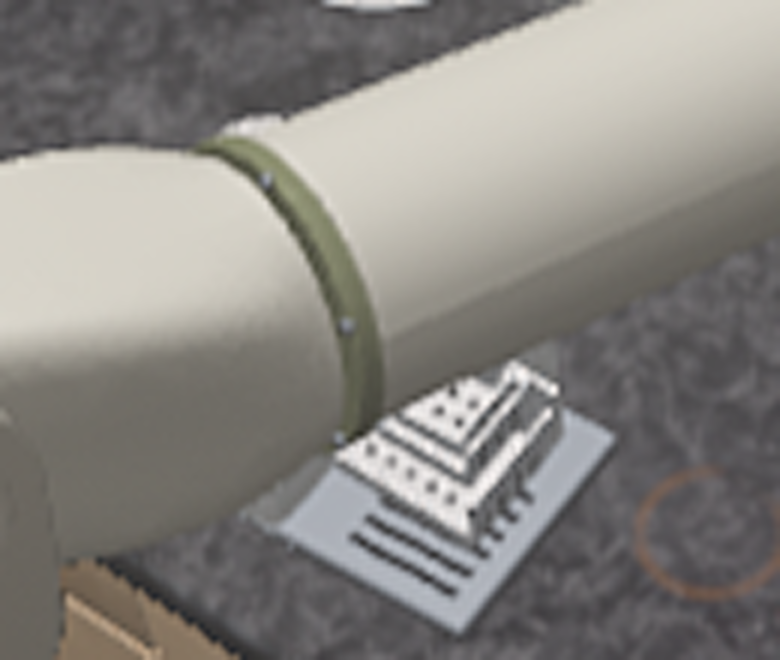

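View pics/t25.png

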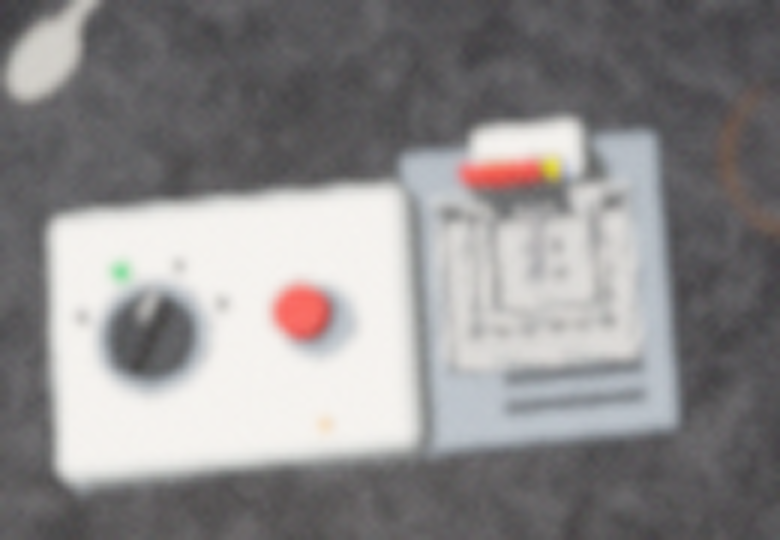

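Red hangs nested too. I'll check the sideways offset of the red and yellow grips numerically, allowing for parallax.

Run:
```python
from h import *
T=manip.grab_frame('top')
u=np.array([.9972,.075,0]);r=np.array([493.8,171,125])
for n,lx,z,fn,box in(('red',-7.5,125-7.5+88+7,RED,(208,212,26,12)),):
    c,v,e=wc(T,box,fn); print(n,c,v,e,'exp',proj(T,r+lx*u+[0,0,z-125]), onz(T,c,z))
    for s in(-18,18): print(proj(T,r+lx*u+s*np.array([-.075,.997,0])+[0,0,z-125]))
T=manip.grab_frame('top'); crop(T,205,200,45,55,11,'t26')
```

```text
red [218.12015648 218.50558867] [-0.99917703  0.04056184] [1.00017055 3.47804216] exp [[218.23979801 217.6002822 ]] [483.96260585 170.73322944 212.5       ]
[[225.19870445 216.91627358]]
[[211.27676179 218.28469675]]
```

View pics/t26.png

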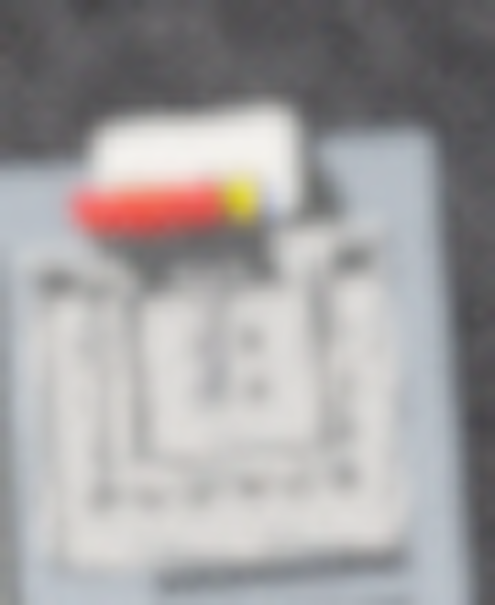

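The red grip is within 1 mm of its expected place (484,171). Next is the dial, so I'll work out its height and the wrist range.

Run:
```python
from h import *
S=manip.grab_frame('side')
print(manip.sense()['q'].round(2))
for z in(75,80,85,90,95):
    a=onz(S,(169,176.75),z);b=onz(S,(180.5,174),z); d=b-a; print(z,a[:2].round(1),b[:2].round(1),np.linalg.norm(d).round(1),np.degrees(np.arctan2(d[1],d[0])).round(1),((a+b)/2)[:2].round(1))
# predicted tops
ax=np.array([434,362]);th=np.radians(-18.6);e=np.array([np.cos(th),np.sin(th)]);n=np.array([-e[1],e[0]])
for z in(80,85,90,95):
    print(z,[ (proj(S,[*(ax+s*21*e+t*6*n),z])[0]-[160,165]+.5).__mul__(20).round().tolist() for s in(-1,1) for t in(-1,1)])
```

```text
[-0.39  0.06  0.62  1.74 -0.03  1.36  0.32]
75 [422.4 378.1] [453.  355.7] 38.0 -36.3 [437.7 366.9]
80 [420.1 374.7] [450.6 352.3] 37.8 -36.3 [435.3 363.5]
85 [417.8 371.3] [448.2 349. ] 37.7 -36.3 [433.  360.2]
90 [415.5 367.9] [445.8 345.7] 37.5 -36.3 [430.6 356.8]
95 [413.2 364.5] [443.4 342.4] 37.4 -36.3 [428.3 353.5]
80 [[209.0, 310.0], [174.0, 262.0], [438.0, 192.0], [403.0, 145.0]]
85 [[204.0, 292.0], [168.0, 243.0], [433.0, 173.0], [398.0, 126.0]]
90 [[198.0, 273.0], [163.0, 224.0], [428.0, 154.0], [393.0, 107.0]]
95 [[192.0, 254.0], [157.0, 205.0], [423.0, 135.0], [387.0, 88.0]]
```

The dial axis is about (434,362), its bar top about z 83, and the bar's world yaw is -18.6°. I'll go there high over the stand and turn the jaws across the bar (yaw 71.4).

Request:
{"name": "drive_tool", "arguments": {
  "motion": [
    {"xyz": [-0.004, -0.05, -0.005], "rotation": [0, 0, 0], "grip": 0.045},
    {"xyz": [-0.008, -0.1, -0.005], "rotation": [0, 0, -8], "grip": 0.045},
    {"xyz": [-0.01, -0.15, -0.005], "rotation": [0, 0, -16], "grip": 0.045},
    {"xyz": [-0.015, -0.2, -0.005], "rotation": [0, 0, -24], "grip": 0.045},
    {"xyz": [-0.018, -0.25, -0.005], "rotation": [0, 0, -32], "grip": 0.045},
    {"xyz": [-0.022, -0.3, -0.005], "rotation": [0, 0, -40], "grip": 0.045},
    {"xyz": [-0.022, -0.35, -0.005], "rotation": [0, 0, -48], "grip": 0.045},
    {"xyz": [-0.022, -0.4, -0.005], "rotation": [0, 0, -56], "grip": 0.045},
    {"xyz": [-0.022, -0.45, -0.005], "rotation": [0, 0, -64], "grip": 0.045},
    {"xyz": [-0.022, -0.5, -0.005], "rotation": [0, 0, -67.5], "grip": 0.045}
  ]
}}

```text
t: 33.8
position: [429.7, 350.3, 265.5]
tcp_rot: [[0.305, 0.952, -0.0], [0.952, -0.305, 0.001], [0.001, -0.0, -1.0]]
force: [1.6, -0.4, 1.0]
gripper_width: 44.4
```

Run:
```python
from h import *
goto(434,362,120,71.4)
```

```text
t 33.8 pos [429.7 350.3 265.5] yaw 72.2 F [ 1.6 -0.4  1. ] w 44.4 | xyz [0.0123, 0.0006, 0.1455] rot [-0.0, -0.1, 0.8]
```

Request:
{"name": "drive_tool", "arguments": {
  "motion": [
    {"xyz": [0.0123, 0, 0.05], "rotation": [0, 0, 0.8], "grip": 0.045},
    {"xyz": [0.0123, 0, 0.1], "rotation": [0, 0, 0.8], "grip": 0.045},
    {"xyz": [0.0123, 0, 0.14], "rotation": [0, 0, 0.8], "grip": 0.045},
    {"xyz": [0.0123, 0, 0.145], "rotation": [0, 0, 0.8], "grip": 0.045},
    {"xyz": [0.0123, 0, 0.145], "rotation": [0, 0, 0.8], "grip": 0.045},
    {"xyz": [0.0123, 0, 0.145], "rotation": [0, 0, 0.8], "grip": 0.045}
  ]
}}

```text
t: 34.4
position: [436.2, 359.9, 123.0]
tcp_rot: [[0.325, 0.946, 0.002], [0.946, -0.325, 0.003], [0.003, 0.001, -1.0]]
force: [0.4, 0.2, 1.4]
gripper_width: 44.9
```

Run:
```python
from h import *
goto(434,362,72,71.4)
S=manip.grab_frame('side')
crop(S,140,110,110,100,6,'s27')
```

```text
t 34.4 pos [436.2 359.9 123. ] yaw 71.0 F [0.4 0.2 1.4] w 44.9 | xyz [0.0011, -0.0028, 0.051] rot [0.1, -0.2, -0.4]
```

View pics/s27.png

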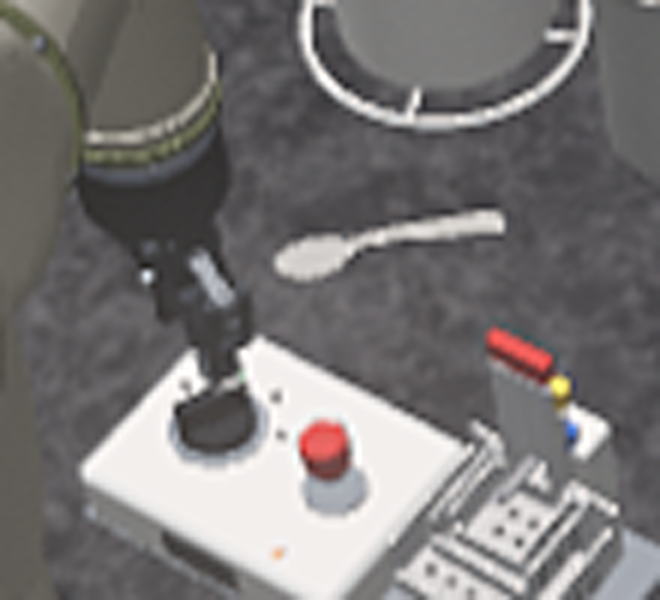

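The baskets hang neatly and the tool is over the dial. I'll descend.

Request:
{"name": "drive_tool", "arguments": {
  "motion": [
    {"xyz": [0.001, -0.002, 0.015], "rotation": [0, 0, 0], "grip": 0.045},
    {"xyz": [0.001, -0.002, 0.03], "rotation": [0, 0, 0], "grip": 0.045},
    {"xyz": [0.001, -0.002, 0.038], "rotation": [0, 0, 0], "grip": 0.045},
    {"xyz": [0.001, -0.002, 0.044], "rotation": [0, 0, 0], "grip": 0.045},
    {"xyz": [0.001, -0.002, 0.049], "rotation": [0, 0, 0], "grip": 0.045},
    {"xyz": [0.001, -0.002, 0.049], "rotation": [0, 0, 0], "grip": 0.045},
    {"xyz": [0.001, -0.002, 0.049], "rotation": [0, 0, 0], "grip": 0.045}
  ]
}}

```text
t: 35.15
position: [434.1, 360.2, 71.6]
tcp_rot: [[0.326, 0.945, 0.0], [0.945, -0.326, 0.0], [0.0, 0.0, -1.0]]
force: [0.7, 0.0, -0.2]
gripper_width: 44.9
```

Request:
{"name": "drive_tool", "arguments": {
  "motion": [
    {"xyz": [0, 0, 0], "rotation": [0, 0, 0], "grip": 0.03},
    {"xyz": [0, 0, 0], "rotation": [0, 0, 0], "grip": 0.02},
    {"xyz": [0, 0, 0], "rotation": [0, 0, 0], "grip": 0.005},
    {"xyz": [0, 0, 0], "rotation": [0, 0, 0], "grip": 0.005},
    {"xyz": [0, 0, 0], "rotation": [0, 0, 0], "grip": 0.005},
    {"xyz": [0, 0, 0], "rotation": [0, 0, 0], "grip": 0.005}
  ],
  "force": 40
}}

```text
t: 35.75
position: [434.2, 361.5, 71.9]
tcp_rot: [[0.325, 0.946, 0.001], [0.946, -0.325, 0.002], [0.003, 0.001, -1.0]]
force: [2.0, 5.2, -0.5]
gripper_width: 11.0
```

Run:
```python
from h import *
goto(434,362,72,117.2)
S=manip.grab_frame('side')
crop(S,140,110,110,100,6,'s28')
```

```text
t 35.8 pos [434.2 361.5  71.9] yaw 71.0 F [ 2.   5.2 -0.5] w 11.0 | xyz [0.0004, -0.0003, -0.0001] rot [0.1, -0.1, -46.2]
```

View pics/s28.png

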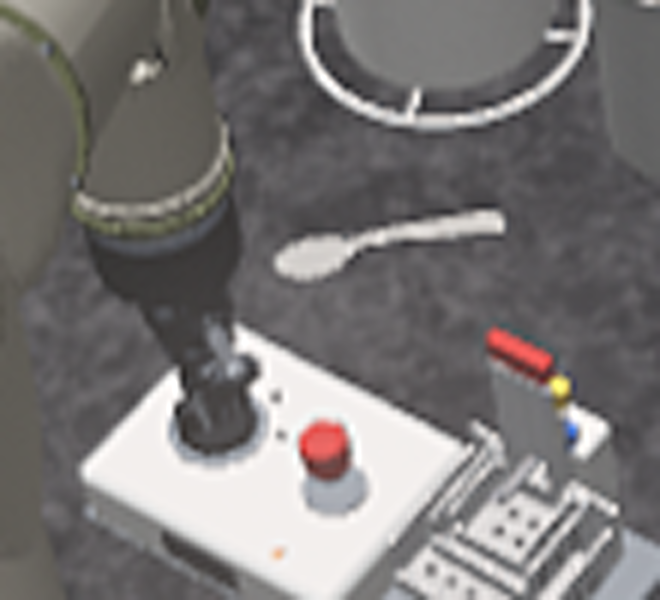

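The bar is gripped (11 mm read for 12). I'll turn 46° counter-clockwise seen from above.

Request:
{"name": "drive_tool", "arguments": {
  "motion": [
    {"xyz": [0, 0, 0], "rotation": [0, 0, -5], "grip": 0.005},
    {"xyz": [0, 0, 0], "rotation": [0, 0, -10], "grip": 0.005},
    {"xyz": [0, 0, 0], "rotation": [0, 0, -16], "grip": 0.005},
    {"xyz": [0, 0, 0], "rotation": [0, 0, -22], "grip": 0.005},
    {"xyz": [0, 0, 0], "rotation": [0, 0, -28], "grip": 0.005},
    {"xyz": [0, 0, 0], "rotation": [0, 0, -34], "grip": 0.005},
    {"xyz": [0, 0, 0], "rotation": [0, 0, -40], "grip": 0.005},
    {"xyz": [0, 0, 0], "rotation": [0, 0, -46], "grip": 0.005},
    {"xyz": [0, 0, 0], "rotation": [0, 0, -46], "grip": 0.005},
    {"xyz": [0, 0, 0], "rotation": [0, 0, -46], "grip": 0.005}
  ]
}}

```text
t: 36.8
position: [434.3, 361.1, 71.9]
tcp_rot: [[-0.451, 0.893, 0.001], [0.893, 0.451, 0.002], [0.001, 0.002, -1.0]]
force: [1.4, 5.0, 1.3]
gripper_width: 10.8
```

Request:
{"name": "drive_tool", "arguments": {
  "motion": [
    {"xyz": [0, 0, 0], "rotation": [0, 0, 0], "grip": 0.03},
    {"xyz": [0, 0, 0], "rotation": [0, 0, 0], "grip": 0.04},
    {"xyz": [0, 0, 0], "rotation": [0, 0, 0], "grip": 0.04},
    {"xyz": [0, 0, 0], "rotation": [0, 0, 0], "grip": 0.04},
    {"xyz": [0, 0, -0.03], "rotation": [0, 0, 0], "grip": 0.04},
    {"xyz": [0, 0, -0.07], "rotation": [0, 0, 0], "grip": 0.04},
    {"xyz": [0, 0, -0.11], "rotation": [0, 0, 0], "grip": 0.04},
    {"xyz": [0, 0, -0.15], "rotation": [0, 0, 8], "grip": 0.04},
    {"xyz": [0, 0, -0.19], "rotation": [0, 0, 16], "grip": 0.04}
  ]
}}

```text
t: 37.7
position: [433.7, 359.7, 263.0]
tcp_rot: [[-0.184, 0.983, -0.0], [0.983, 0.184, -0.0], [0.0, -0.0, -1.0]]
force: [0.9, 1.2, 0.2]
gripper_width: 40.0
```

Run:
```python
from h import *
goto(450,-60,265,4.3)
S=manip.grab_frame('side')
crop(S,140,110,110,100,6,'s29')
```

```text
t 37.7 pos [433.7 359.7 263. ] yaw 100.6 F [0.9 1.2 0.2] w 40.0 | xyz [-0.4155, -0.0613, -0.002] rot [-0.0, 0.0, 96.3]
```

View pics/s29.png

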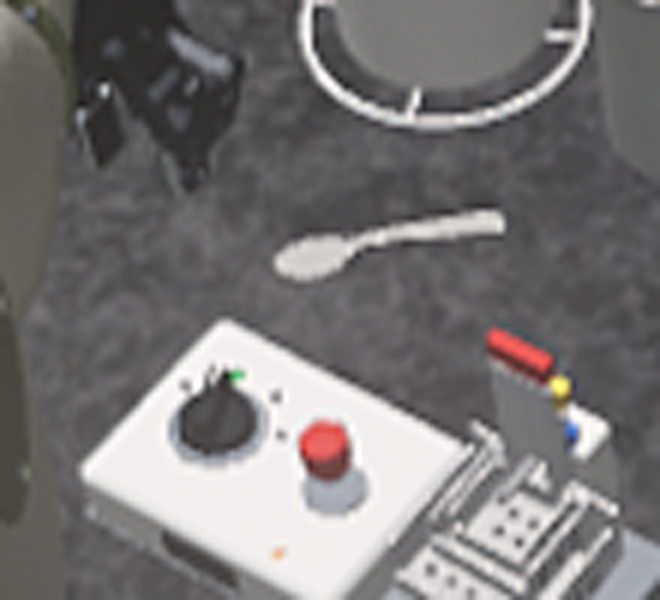

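Run:
```python
from h import *
T=manip.grab_frame('top')
crop(T,130,190,130,90,6,'t29')
```

```text
(no output)
```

View pics/t29.png

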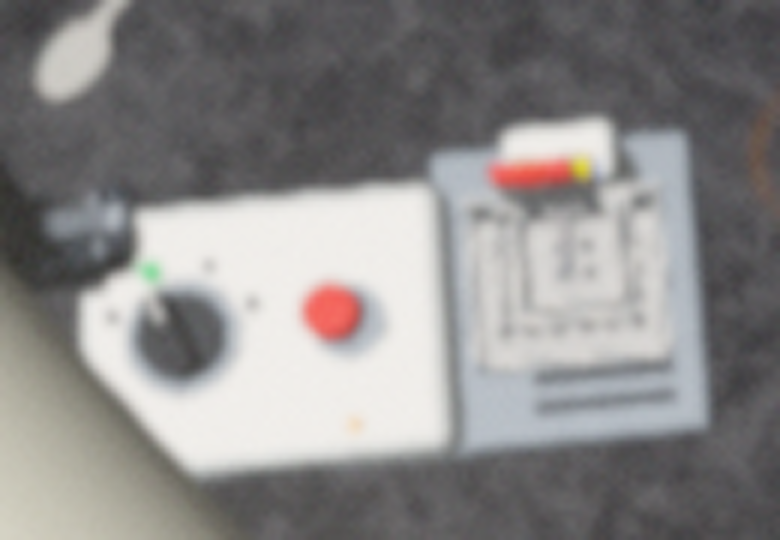

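The pointer is at the green mark (~(155,305) toward (150,271)) and the knob is still out. I'll close the fingers and go over the knob.

Run:
```python
from h import *
goto(440,281,125)
```

```text
t 37.8 pos [435.5 361.5 267.3] yaw 100.7 F [-0.8  0.4 -0.5] w 40.1 | xyz [-0.0806, -0.0116, 0.1418] rot [0.0, 0.0, 0.0]
```

Request:
{"name": "drive_tool", "arguments": {
  "motion": [
    {"xyz": [-0.04, -0.006, 0], "rotation": [0, 0, 0], "grip": 0.0},
    {"xyz": [-0.0806, -0.0116, 0.02], "rotation": [0, 0, 0], "grip": 0.0},
    {"xyz": [-0.0806, -0.0116, 0.06], "rotation": [0, 0, 0], "grip": 0.0},
    {"xyz": [-0.0806, -0.0116, 0.1], "rotation": [0, 0, 0], "grip": 0.0},
    {"xyz": [-0.0806, -0.0116, 0.13], "rotation": [0, 0, 0], "grip": 0.0},
    {"xyz": [-0.0806, -0.0116, 0.14], "rotation": [0, 0, 0], "grip": 0.0},
    {"xyz": [-0.0806, -0.0116, 0.14], "rotation": [0, 0, 0], "grip": 0.0},
    {"xyz": [-0.0806, -0.0116, 0.14], "rotation": [0, 0, 0], "grip": 0.0},
    {"xyz": [-0.0806, -0.0116, 0.14], "rotation": [0, 0, 0], "grip": 0.0}
  ]
}}

```text
t: 38.7
position: [438.7, 279.5, 123.0]
tcp_rot: [[-0.19, 0.982, 0.002], [0.982, 0.19, 0.002], [0.001, 0.002, -1.0]]
force: [0.7, -0.3, -0.1]
gripper_width: -0.1
```

Run:
```python
from h import *
goto(440,281,89)
S=manip.grab_frame('side')
crop(S,140,110,110,100,6,'s30')
```

```text
t 38.7 pos [438.7 279.5 123. ] yaw 101.0 F [ 0.7 -0.3 -0.1] w -0.1 | xyz [0.0012, 0.0015, 0.034] rot [0.0, 0.0, 0.0]
```

View pics/s30.png

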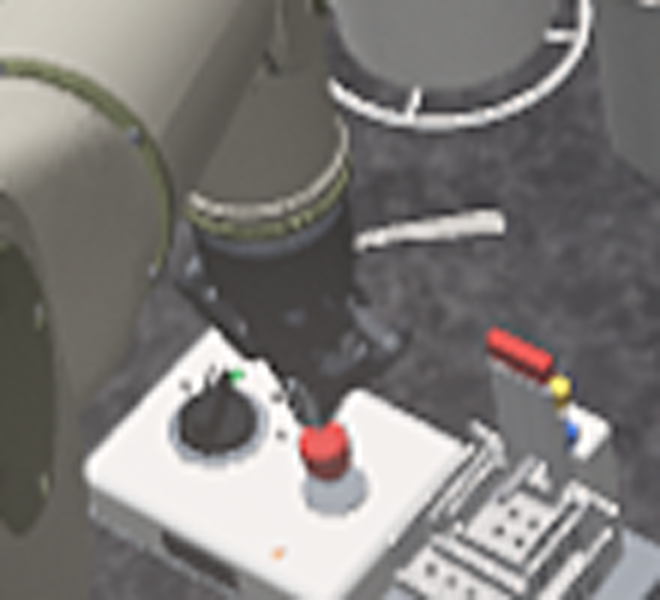

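The fingertip is above the knob. I'll push down gradually.

Request:
{"name": "drive_tool", "arguments": {
  "motion": [
    {"xyz": [0.001, 0.001, 0.01], "rotation": [0, 0, 0], "grip": 0.0},
    {"xyz": [0.001, 0.001, 0.018], "rotation": [0, 0, 0], "grip": 0.0},
    {"xyz": [0.001, 0.001, 0.022], "rotation": [0, 0, 0], "grip": 0.0},
    {"xyz": [0.001, 0.001, 0.026], "rotation": [0, 0, 0], "grip": 0.0},
    {"xyz": [0.001, 0.001, 0.03], "rotation": [0, 0, 0], "grip": 0.0},
    {"xyz": [0.001, 0.001, 0.032], "rotation": [0, 0, 0], "grip": 0.0},
    {"xyz": [0.001, 0.001, 0.032], "rotation": [0, 0, 0], "grip": 0.0}
  ]
}}

```text
t: 39.45
position: [438.3, 279.7, 88.7]
tcp_rot: [[-0.19, 0.982, -0.001], [0.982, 0.19, -0.001], [-0.0, -0.001, -1.0]]
force: [-0.7, -1.1, 0.6]
gripper_width: 0.2
```

Request:
{"name": "drive_tool", "arguments": {
  "motion": [
    {"xyz": [0, 0, 0.001], "rotation": [0, 0, 0], "grip": 0.0},
    {"xyz": [0, 0, 0.002], "rotation": [0, 0, 0], "grip": 0.0},
    {"xyz": [0, 0, 0.002], "rotation": [0, 0, 0], "grip": 0.0}
  ]
}}

```text
t: 39.75
position: [438.8, 280.0, 88.1]
tcp_rot: [[-0.19, 0.982, 0.0], [0.982, 0.19, 0.0], [0.0, 0.0, -1.0]]
force: [-3.0, -2.0, 8.3]
gripper_width: -0.1
```

Request:
{"name": "drive_tool", "arguments": {
  "motion": [
    {"xyz": [0, 0, 0.001], "rotation": [0, 0, 0], "grip": 0.0},
    {"xyz": [0, 0, 0.001], "rotation": [0, 0, 0], "grip": 0.0},
    {"xyz": [0, 0, 0.001], "rotation": [0, 0, 0], "grip": 0.0}
  ]
}}

```text
t: 40.05
position: [438.8, 280.1, 88.0]
tcp_rot: [[-0.19, 0.982, 0.0], [0.982, 0.19, 0.001], [0.001, 0.001, -1.0]]
force: [-7.1, -5.1, 18.5]
gripper_width: 0.0
```

Request:
{"name": "drive_tool", "arguments": {
  "motion": [
    {"xyz": [0, 0, -0.02], "rotation": [0, 0, 0], "grip": 0.0},
    {"xyz": [0, 0, -0.06], "rotation": [0, 0, 0], "grip": 0.0},
    {"xyz": [0, 0, -0.11], "rotation": [0, 0, 0], "grip": 0.0},
    {"xyz": [0, 0, -0.16], "rotation": [0, 0, 0], "grip": 0.0},
    {"xyz": [0.04, 0, -0.17], "rotation": [0, 0, 0], "grip": 0.0},
    {"xyz": [0.09, -0.02, -0.17], "rotation": [0, 0, 0], "grip": 0.0},
    {"xyz": [0.14, -0.05, -0.17], "rotation": [0, 0, 0], "grip": 0.0},
    {"xyz": [0.19, -0.08, -0.17], "rotation": [0, 0, 0], "grip": 0.0},
    {"xyz": [0.24, -0.12, -0.17], "rotation": [0, 0, 0], "grip": 0.0},
    {"xyz": [0.24, -0.12, -0.17], "rotation": [0, 0, 0], "grip": 0.0}
  ]
}}

```text
t: 41.05
position: [271.7, 495.0, 256.3]
tcp_rot: [[-0.193, 0.981, -0.001], [0.981, 0.193, 0.001], [0.001, -0.001, -1.0]]
force: [0.6, 0.5, -0.6]
gripper_width: -0.2
```

Run:
```python
from h import *
goto(440,281,200)
S=manip.grab_frame('side');T=manip.grab_frame('top')
crop(S,140,130,120,100,6,'s31');crop(T,130,190,130,90,6,'t31')
for bs,bt in(((186,174,20,20),(178,235,18,16)),):
    a,_,_=wc(S,bs,RED);b,_,_=wc(T,bt,RED);print(a,b,tri(S,a,T,b))
```

```text
t 41.0 pos [271.7 495.  256.3] yaw 101.2 F [ 0.6  0.5 -0.6] w -0.2 | xyz [-0.2426, 0.1238, 0.056] rot [0.0, 0.0, 0.0]
[193.90056711 185.75198488] [185.94140824 242.07269954] (array([439.00410147, 281.28272521,  85.18073745]), np.float64(2.175335998926196))
```

View pics/s31.png

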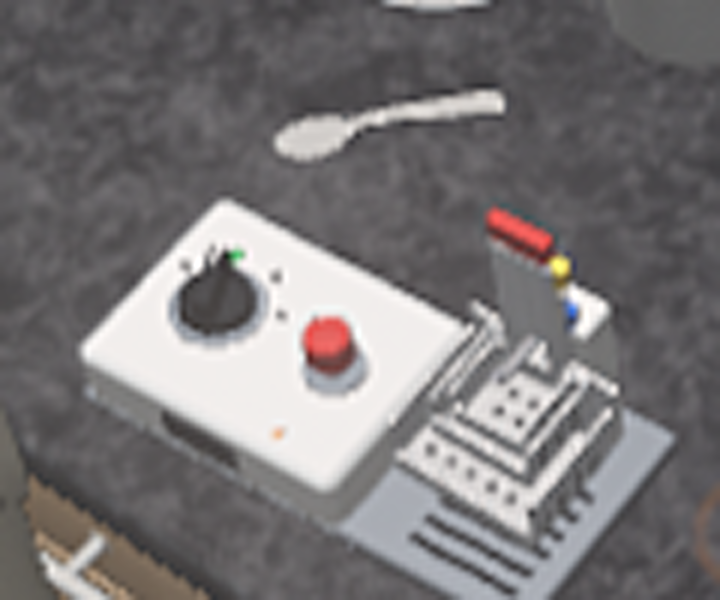

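View pics/t31.png

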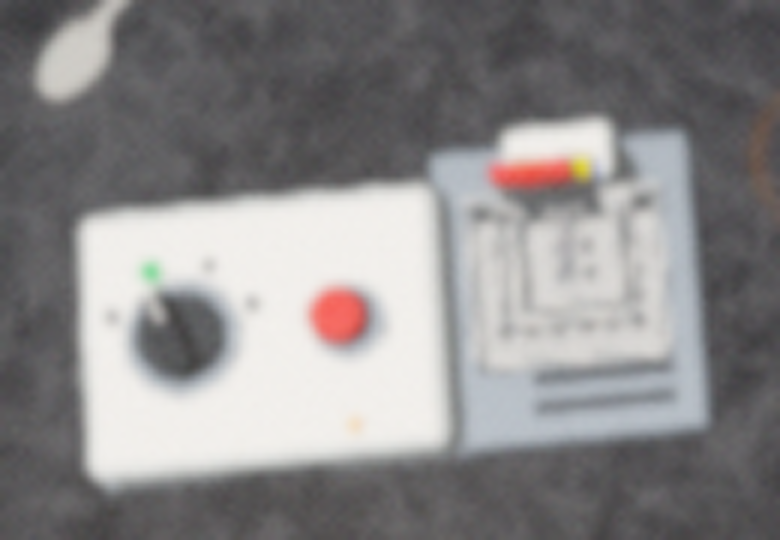

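The knob is back at its start position (triangulated z 85.2 in both cases). The dial points at green, the three baskets hang nested, and the arm is clear. I'll hand in.

```bash
python3 -c "
from bench import manip
print(manip.job_done())"
```

```text
the job is handed in; nothing more can be done
None
```

I pulled the knob out and hung the three baskets present: blue, then yellow, then red, nested on the hook. There was no green basket, and I left the pink look-alike alone. I then turned the dial about 46° to the green mark, pushed the knob home and handed in at about 41 s. The hand-in gave no verdict.

**Last checks**
- **Knob:** its centroid is back at the starting value in both views (z 85.2 mm). I had seen it rise by about the 14 mm expected when I pulled it out.
- **Dial:** the pointer is on the green mark, judged by eye in the top view.
- **Baskets:** all three hang level and nested up to the column. The red grip was within about 1 mm sideways and 3 mm front to back of where it should be. I checked blue and yellow by eye and by contact force only.
- **Arm:** clear of everything.

**Readings that disagreed**
- The two cameras differed by 1.3–2.2 mm, about as much as the calibration allows.
- The gripper read 25 mm on the 28 mm knob and about 7 mm on the 9 mm grips. No grasp slipped.

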